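# Tare a weighing dish on the dial scale

### The arm

A 7-joint arm with a two-finger parallel gripper is mounted at the origin on the work surface. World frame = base frame: x ahead of the robot, y to its left, z up, the work surface at z = 0. Lengths are in m, angles in rad, forces in N, time in s.
With the tool pointing down it reaches from about 0.4 to 0.85 m from the base axis. Payload 10.4 kg.
Tool frame: the origin (TCP) lies on the centre line of the jaws, within the pads' length; the fingertips stand 11 mm ahead of it and the grasp point (between the pads) lies 8 mm behind it (manip.finger_overhang is the distance from the TCP to the fingertips, in m); z points along the fingers, y is the line along which they close (so a half turn about z gives the same grasp; the last joint's range is limited). The gripper opens to 85 mm and grips with 20 to 120 N. Pads are 22 mm wide; open, the fingers measure 114 mm over their backs; the gripper's body (76 mm by 85 mm) begins 54 mm behind the grasp point. The pads swing forward as they close: fully open they stand 13 mm farther back than shut.
Start: joints at [-1.276, 0.332, -0.065, 1.46, 0.022, 1.35, -0.088], TCP at [0.195, 0.594, 0.242] pointing down, gripper open.
Joint ranges: [-2.6, 2.6], [-0.5, 2.12], [-1.47, 1.34], [0.16, 2.42], [-1.27, 4.41], [0.06, 2.06], [-2.6, 2.6]. Speed limits (rad/s): [2.22, 2.22, 2.79, 2.79, 3.14, 3.14, 3.14].

### API

Orientations are given as a unit quaternion [x, y, z, w].
In Python, from workcell import manip, imaging, workorder gives the robot as it stands.
- The arm moves only by the tool jog_arm, never from a script. Its argument "deltas" is a list of rows, each an object with "gripper": the opening, from 0 (shut) to 1 (fully open); "offset": the shift along the tool's x, y, z in m, a list of three; "rotation": the turn, a rotation vector about the tool's x, y, z in degrees, a list of three. In form: [{"gripper": gripper, "offset": [tx, ty, tz], "rotation": [ax, ay, az]}, ...]. A call has 1 to 20 rows; each row shifts and turns the commanded pose from where the row before left it, along the tool's axes as they then stand; what a row does not reach is not made up. A row lasts 1/10 s, in which the tool goes at most 50 mm and 8.59 degrees, less where a joint would pass 70% of its speed; a pose out of reach is approached as far as the arm can. A call with a gripper value outside its range is refused whole. The fingers move at their own pace and stop on an object; "newtons" is the grip in N (left out, the last holds). Time passes only in rows, so rows that do not move let the fingers close. It gives the time, the measured TCP pose, the force, the opening and the grip force at its end, in the units of the state.
- manip.get_obs(): the state, without advancing time (a new reading comes with each control period).
- imaging.camera(name): name is "scene" or "side" or "wrist"; returns the picture (420x560x3 uint8, blue, green, red); there is no depth.
- imaging.camera_model(name): a dict with "camera_matrix" (3x3 intrinsics, pixels), "k1" (the pictures are not rectified: a ray, as slopes to the right and down, at radius r is drawn at 1 + k1 r^2 times it, then the intrinsics apply), "world_to_cam" (4x4, takes a point from world to camera coordinates); the wrist camera has in their place "hand_eye" (4x4, takes a point from camera to tool coordinates, whose origin is the TCP and whose axes are the flange's). Camera axes: x right, y up, looking along -z (the intrinsics and any distortion apply to the point x, -y, -z); pixel columns grow to the right and rows downward; lengths in m; the calibration is good to about 2 mm. A picture is of the moment at which its call begins: read the wrist's pose just before it. camera_model takes no time and is no camera call.
- workorder.hand_in(): hands the job in; it is judged then, once.
The state is a dict: "clock": time; "joint_pos": joint angles; "joint_velocities": joint speeds; "tau": joint torques, N m; "position": TCP position; "ee_rot": TCP orientation; "ft_force": force on the tool from outside, world axes, zero at the start; "torque": the same for the moment, N m; "grip_width": opening from 0.0 (shut) to 1.0 (fully open); "grasp_force": force on a finger pad.
Only numpy, scipy, OpenCV 4.12 (cv2) and the standard library are available. Lean on these libraries where they do the work, as an engineer would, in place of code of your own. Each camera call takes 0.05 s, during which the arm holds its last target. There are 200 camera calls.

### The job

Take the steel weighing dish that stands on edge in the draining rack, lay it flat on the blue mat with its open side up and let go of it, then take it again by its rim and set it level in the middle of the scale's pan. With the dish on the pan, turn the tare knob, which turns the dial, a little at a time until the dial's red zero mark stands at the tip of the needle. Never press the pan down to its stop, and leave the other things on the bench where they are.

Things in the scene. Friction and masses are not known exactly. Their poses are not given: they have to be found in the camera images.
- dish: Round open steel weighing dish, outside diameter 60 mm, 22 mm high, wall 2.5, base 3 mm; 80 to 140 g, not known beforehand. Origin: centre of the underside; z points from the base out through the open side. It starts on edge in the rack, z level, its centre 38 mm and top edge 68 mm above the bench: grip it there across its 22 mm thickness. Its turn about its own z means nothing.
- rack: Fixed steel-wire draining rack, 84 mm wide (its x), 178 mm long (its y); z up. Origin: centre of its foot, on the bench. Two slots, 42 mm either side of the origin along y, hold 60 mm dishes on edge: the steel dish in either (open side towards the rack's +y), an amber glass covered dish in the other. Wire hoops 43 mm high stand 2 mm from each face of the steel dish.
- mat: Blue square mat, fixed, 150 x 150 x 3 mm, lying free on the bench. Origin: centre of its underside, on the bench (its top is 3 mm higher).
- pan_centre (a point): Centre of the top face of the dial scale's round steel pan, 120 mm across, 132 mm above the bench unloaded; z up. An engraved ring of 72 mm diameter marks the middle. The pan rides on a spring: it sinks 15 mm per kg and meets its stop after 18 mm.
- pan (a joint): How far the pan has sunk, m: 0 empty, about 0.0015 under the dish alone, 0.018 on its stop.
- needle_tip (a point): Tip of the scale's black needle, 50 mm from its axis, under the dial's clear cover. The dial is on the robot's side of the pan, its face sloping up at 25 degrees towards the pan. Empty, the needle points straight up the slope at the pan; load on the pan turns it clockwise (seen from above) by 0.56 rad per 100 g, and it settles within 1 s.
- zero_mark (a point): Inner point of the red zero triangle of the white dial plate, 50 mm from the needle's axis, in the plane of the needle's tip: the two coincide when the needle points at zero. The plate can turn under the needle, about the same axis, and the tare knob drives it. At the start, with the pan empty, zero stands up to 0.15 rad off the needle, either way.
- dial_centre (a point): Axis of the needle, in the plane of the needle's tip. The dial is 132 mm across; its bezel and cover stand 9 mm above the white housing, which is 290 mm long and 170 mm wide, rising from 38 mm at the robot's end to 105 mm under the pan.
- knob_top (a point): Centre of the top of the black ribbed tare knob, on its vertical axis, 128 mm above the bench, right of the pan as seen from the robot, 125 mm from the pan's centre. The knob is 34 mm across and its grip 28 mm tall; below it is a flange 42 mm across (top 36 mm below the knob's top) on a shoulder 86 mm above the bench; the main housing, 105 mm high, begins 40 mm from the knob's axis.
- tare_knob (a joint): Angle of the tare knob, rad, growing clockwise seen from above, from -6 to 6. It turns stiffly (0.03 N m) and stays where it is left. 1 rad of knob turns the dial plate with its zero mark by 0.3 rad in the same sense: clockwise from above moves the zero mark clockwise. It does not move the needle.
- petri: Amber glass covered dish, 60 mm across, 22 mm thick, on edge in the rack's other slot; leave it. Origin: centre of its underside.
- weight: Brass 200 g weight with a head, 29 mm across, 48 mm high, standing near the scale; leave it.
- amber_bottle: Amber bottle, 60 mm across, 130 mm high; leave it.
- beaker: Glass beaker, 72 mm across, 90 mm high; leave it.
- wash_bottle: White wash bottle with a red spout, 66 mm across, 175 mm high; leave it.
- slide_box: Green slide box, 100 x 85 x 35 mm; leave it.
- marker: Blue marker pen, 120 mm long, 13 mm thick, lying; leave it.

How it is judged:
On the way, in this order (a step that is already met when the one before it is completed fails the run):
1. the dish lies flat on the blue mat, open side up, and has been let go (angle between dish's own z axis and vertical below 0.1 rad and height (world z) of dish below 0.008 m and contact force between the fingers and dish below 0.1 N and x of dish in the frame of mat between -0.075 and 0.075 m and y of dish in the frame of mat between -0.075 and 0.075 m and linear speed of dish below 0.02 m/s), for 0.2 s.
2. the dish stands level in the middle of the pan and has been let go (angle between dish's own z axis and vertical below 0.1 rad and horizontal distance between dish and pan_centre below 0.015 m and z of dish in the frame of pan_centre between -0.003 and 0.004 m and contact force between the fingers and dish below 0.1 N), for 0.2 s.
3. the zero mark has been brought to the needle's tip (distance between needle_tip and zero_mark below 0.003 m), for 0.3 s.
At the end, for the whole second after the job is handed in: The dish stands level (within 0.1 rad), open side up, on the pan with its centre within 15 mm of the pan's centre, released and at rest, and the inner point of the dial's red zero mark lies within 3 mm of the needle's tip (all of step 2 and distance between needle_tip and zero_mark below 0.003 m and linear speed of dish below 0.01 m/s); the robot touches nothing.
It fails at once if the pan is pressed down onto its stop (value of joint pan above 0.017 m).
It fails at once if another thing on the bench is moved by more than 30 mm (distance of any of petri, weight, amber_bottle, beaker, wash_bottle, slide_box, marker from where it was at the start of the episode above 0.03 m).
It also fails if it takes over 72 s, if anything falls off the work surface, if the arm or the gripper's body presses on something with over 40 N, if the wrist force passes 120 N, or if a joint passes its speed limit or range.

## Working session

There is one attempt and no reset: what is moved stays moved. The work goes in short steps, Python scripts to look and compute and a tool call to move; the robot and the scene stay as the last step left them, time stands still between calls to the robot, and variables do not carry over. Pictures are saved under pics/ and viewed, at most 10 in all, crops included, and the job is handed in when it is done.

Besides the shell and the picture viewer there is one more tool, called after "Emit:" as a command line: name --argument value ..., lists and objects as JSON in quotes. jog_arm: Moves the arm, as the interface text tells. Its arguments: {"type":"object","properties":{"deltas":{"type":"array","items":{"type":"object","properties":{"gripper":{"type":"number"},"offset":{"type":"array","items":{"type":"number"}},"rotation":{"type":"array","items":{"type":"number"}}}}},"newtons":{"type":"number"}},"required":["deltas"]}

```bash
mkdir -p pics
cat > h.py <<'E'
import numpy as np, cv2
from scipy.spatial.transform import Rotation as R
from workcell import manip, imaging, workorder
def shot(name):
    o=manip.get_obs(); im=imaging.camera(name); m=imaging.camera_model(name)
    K=np.array(m["camera_matrix"]); k1=m["k1"]
    if "world_to_cam" in m: W=np.array(m["world_to_cam"])
    else:
        T=np.eye(4); T[:3,:3]=R.from_quat(o["ee_rot"]).as_matrix(); T[:3,3]=o["position"]
        W=np.linalg.inv(T@np.array(m["hand_eye"]))
    return im,(K,k1,W)
def ray(c,uv):
    K,k1,W=c; d=np.linalg.inv(K)@[uv[0],uv[1],1]; s=d[:2]; rd=np.linalg.norm(s); r=rd
    for _ in range(30): r=rd/(1+k1*r*r)
    s=s*(r/rd if rd>0 else 1); v=W[:3,:3].T@np.array([s[0],-s[1],-1]); return -W[:3,:3].T@W[:3,3], v/np.linalg.norm(v)
def onz(c,uv,z):
    o,v=ray(c,uv); return o+v*(z-o[2])/v[2]
def onplane(c,uv,p,n):
    o,v=ray(c,uv); return o+v*(np.dot(np.array(p)-o,n)/np.dot(v,n))
def proj(c,p):
    K,k1,W=c; q=W[:3,:3]@np.array(p)+W[:3,3]; s=np.array([q[0],-q[1]])/-q[2]; s=s*(1+k1*(s@s)); return (K@[s[0],s[1],1])[:2]
def two(c1,u1,c2,u2):
    o1,v1=ray(c1,u1);o2,v2=ray(c2,u2); A=np.c_[v1,-v2]; t=np.linalg.lstsq(A,o2-o1,rcond=None)[0]
    a,b=o1+t[0]*v1,o2+t[1]*v2; return (a+b)/2,np.linalg.norm(a-b)
E
python3 - <<'E'
from h import *
o=manip.get_obs(); print(o["clock"],o["position"],o["ee_rot"],manip.finger_overhang)
for n in["scene","side","wrist"]:
    im,c=shot(n); cv2.imwrite(f"pics/{n}0.png",im); print(n,-c[2][:3,:3].T@c[2][:3,3], -c[2][2,:3],c[0][0,0],c[1])
E
```

```text
0.0 [0.19518215 0.59334762 0.24148007] [ 1.58201598e-01  9.87406557e-01 -7.35707889e-04 -6.93999016e-05] 0.011
scene [1.26948376 0.79909819 0.87471339] [-0.56393292 -0.59457851 -0.57311086] 522.2009231756806 -0.16614702867107323
side [ 0.24791307 -0.7233117   0.67128882] [ 0.27370989  0.75414635 -0.59694739] 405.8757712812436 -0.08575976574964622
wrist [0.12668136 0.61635005 0.37269918] [ 0.27003464 -0.09101568 -0.95853922] 373.3978264124233 -0.0947757143290843
```

View pics/scene0.png

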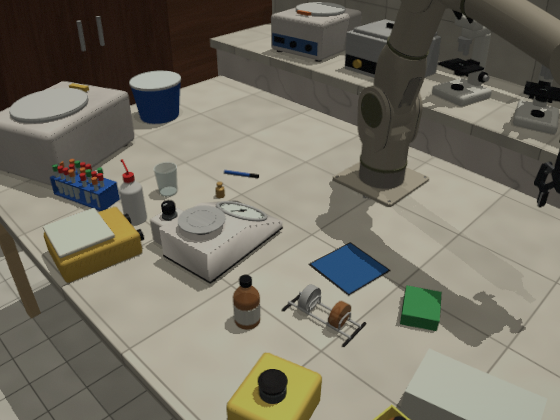

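View pics/side0.png

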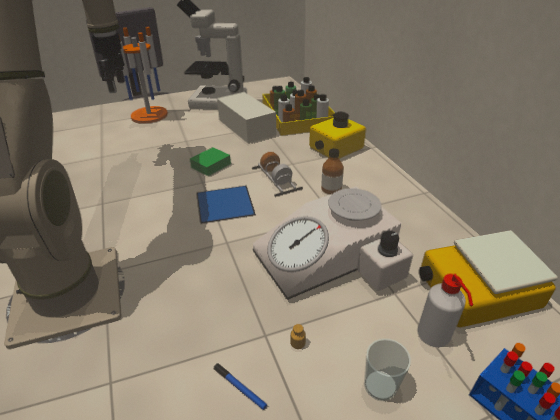

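The scene view shows the steel dish at about (311,297), the amber dish at (341,314), the mat at (349,266), the pan at (202,221) and the knob at (168,207). The side view shows the dish at (283,176), the amber dish at (270,160), the mat at (226,203), the pan at (355,207), the dial at (298,243) and the knob at (389,243).

Run:
```python
from h import *
a,ca=shot("scene"); b,cb=shot("side")
pr=lambda n,u,v:print(n,*[np.round(x,3) for x in two(ca,u,cb,v)])
pr("dish",(311,297),(283,176)); pr("petri",(341,314),(270,160)); pr("pan",(202,221),(355,205)); pr("knobtop",(168,205),(388,237))
for im,c,n in((a,ca,"scene"),(b,cb,"side")):
    h=cv2.cvtColor(im,cv2.COLOR_BGR2HSV)
    m=cv2.inRange(h,(98,120,50),(120,255,255))
    k=[x for x in cv2.findContours(m,0,2)[0]]
    for x in k:
        if cv2.contourArea(x)<1000: continue
        q=cv2.boxPoints(cv2.minAreaRect(x)); ap=cv2.approxPolyDP(x,8,True)[:,0].astype(float)
        P=np.array([onz(c,p,.003)[:2] for p in ap]); print(n,ap.tolist(),P.round(3).tolist(),P.mean(0).round(3))
# dark bars of rack ends on z=0..: dish rays at z=.038
print("dish z.038",onz(ca,(311,297),.038),onz(cb,(283,176),.038)); print("petri",onz(ca,(341,314),.038),onz(cb,(270,160),.038))
A=cv2.resize(a[265:355,265:385],None,fx=4,fy=4,interpolation=2); B=cv2.resize(b[130:210,235:325],None,fx=4,fy=4,interpolation=2)
o=np.zeros((360,860,3),np.uint8); o[:360,:480]=A; o[:320,490:850]=B; cv2.imwrite("pics/rack.png",o[:,:800])
```

```text
dish [0.602 0.228 0.035] 0.007
petri [0.597 0.317 0.041] 0.0
pan [ 0.662 -0.084  0.124] 0.001
knobtop [ 0.676 -0.207  0.121] 0.005
scene [[350.0, 243.0], [311.0, 264.0], [348.0, 293.0], [387.0, 270.0]] [[0.342, 0.141], [0.483, 0.125], [0.5, 0.262], [0.363, 0.279]] [0.422 0.202]
scene [[50.0, 177.0], [54.0, 193.0], [99.0, 210.0], [118.0, 199.0], [105.0, 178.0], [94.0, 191.0], [76.0, 170.0], [74.0, 183.0]] [[0.777, -0.806], [0.812, -0.696], [0.753, -0.496], [0.678, -0.508], [0.643, -0.656], [0.71, -0.608], [0.689, -0.782], [0.734, -0.705]] [ 0.724 -0.657]
scene [[178.0, 84.0], [133.0, 89.0], [141.0, 118.0], [174.0, 118.0]] [[-0.045, -1.195], [0.137, -1.304], [0.291, -0.987], [0.197, -0.884]] [ 0.145 -1.092]
side [[504.0, 348.0], [471.0, 396.0], [500.0, 419.0], [549.0, 419.0], [559.0, 395.0], [541.0, 415.0], [534.0, 408.0], [551.0, 382.0], [529.0, 393.0], [533.0, 369.0], [508.0, 392.0], [522.0, 361.0], [503.0, 373.0]] [[0.796, -0.459], [0.671, -0.512], [0.688, -0.565], [0.766, -0.601], [0.817, -0.576], [0.759, -0.59], [0.757, -0.575], [0.824, -0.551], [0.77, -0.55], [0.814, -0.517], [0.737, -0.533], [0.807, -0.496], [0.755, -0.5]] [ 0.766 -0.541]
side [[245.0, 187.0], [206.0, 192.0], [207.0, 220.0], [252.0, 213.0]] [[0.496, 0.258], [0.381, 0.275], [0.355, 0.143], [0.477, 0.128]] [0.427 0.201]
dish z.038 [0.60108905 0.23146099 0.038     ] [0.60285184 0.22033604 0.038     ]
petri [0.5943382  0.31544733 0.038     ] [0.59876867 0.32283826 0.038     ]
```

View pics/rack.png

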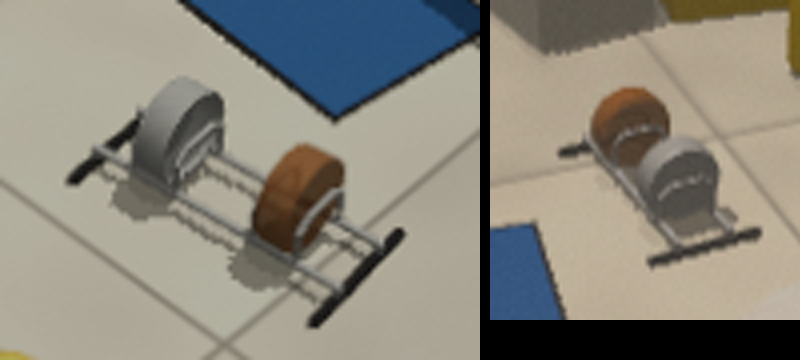

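Emit:
jog_arm --deltas '[{"gripper": 0.6, "offset": [-0.036, -0.0156, 0], "rotation": [0, 0, 0]}, {"gripper": 0.6, "offset": [-0.036, -0.0156, 0], "rotation": [0, 0, 0]}, {"gripper": 0.6, "offset": [-0.036, -0.0156, 0], "rotation": [0, 0, 0]}, {"gripper": 0.6, "offset": [-0.036, -0.0156, 0], "rotation": [0, 0, 0]}, {"gripper": 0.6, "offset": [-0.036, -0.0156, 0], "rotation": [0, 0, 0]}, {"gripper": 0.6, "offset": [-0.036, -0.0156, 0], "rotation": [0, 0, 0]}, {"gripper": 0.6, "offset": [-0.036, -0.0156, 0], "rotation": [0, 0, 0]}, {"gripper": 0.6, "offset": [-0.036, -0.0156, 0], "rotation": [0, 0, 0]}, {"gripper": 0.6, "offset": [-0.036, -0.0156, 0], "rotation": [0, 0, 0]}, {"gripper": 0.6, "offset": [-0.036, -0.0156, 0], "rotation": [0, 0, 0]}, {"gripper": 0.6, "offset": [-0.036, -0.0156, 0], "rotation": [0, 0, 0]}, {"gripper": 0.6, "offset": [-0.036, -0.0156, 0], "rotation": [0, 0, 0]}, {"gripper": 0.6, "offset": [-0.036, -0.0156, 0], "rotation": [0, 0, 0]}, {"gripper": 0.6, "offset": [-0.036, -0.0156, 0], "rotation": [0, 0, 0]}, {"gripper": 0.6, "offset": [0, 0, 0], "rotation": [0, 0, -7.3]}, {"gripper": 0.6, "offset": [0, 0, 0], "rotation": [0, 0, -7.3]}, {"gripper": 0.6, "offset": [0, 0, 0], "rotation": [0, 0, -7.3]}, {"gripper": 0.6, "offset": [0, 0, 0], "rotation": [0, 0, 0]}, {"gripper": 0.6, "offset": [0, 0, 0], "rotation": [0, 0, 0]}]'

```text
clock: 2.15
position: [0.6058, 0.2288, 0.2422]
ee_rot: [-0.03, 1.0, 0.0, -0.0]
ft_force: [-0.2, -0.2, 0.2]
grip_width: 0.6
grasp_force: 0.0
```

Run:
```python
from h import *
o=manip.get_obs(); print(o["clock"],o["position"],R.from_quat(o["ee_rot"]).as_matrix().round(3).tolist(),o["grip_width"],np.round(o["joint_pos"],2))
im,c=shot("wrist"); cv2.imwrite("pics/w1.png",im); print(proj(c,(.602,.228,.068)),proj(c,(.597,.317,.068)))
```

```text
2.15 [0.6057508  0.22878169 0.24222355] [[-0.998, -0.061, -0.0], [-0.061, 0.998, 0.0], [0.0, 0.0, -1.0]] 0.5998670258279558 [-0.57  0.38  0.19  1.41 -0.07  1.36  1.25]
[279.32047395 186.39320719] [385.06907664 187.07057549]
```

View pics/w1.png

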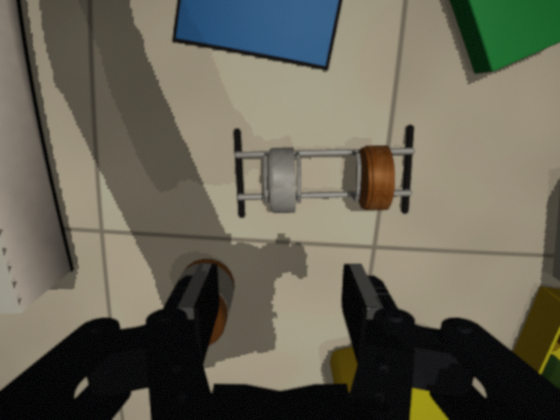

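The wrist view shows the steel dish at about (283,180), the amber one at (376,178), the rack end bars at columns 239 and 408, and the mat corner at the top. It doesn't show which way the open side faces, so I'll zoom in on both external views and compute the axis.

Run:
```python
from h import *
a=cv2.imread("pics/scene0.png")[278:318,292:330]; b=cv2.imread("pics/side0.png")[155:195,262:300]; w=cv2.imread("pics/w1.png")
f=lambda x,s:cv2.resize(x,(380,400),interpolation=2)
g=lambda x:np.clip((x.astype(float)-60)*1.5,0,255).astype(np.uint8)
cv2.imwrite("pics/z.png",np.hstack([g(f(a,1)),g(f(b,1))]))
im,c=shot("wrist")
P=lambda u,z:onz(c,u,z)[:2].round(4)
print("bars",P((239.5,172),.012),P((408,168),.012),"dish",P((283,180),.068),"petri",P((376,178),.068))
# dish side edges in rows 160-200
for r in (165,175,185,195): print(r,im[r,258:306,1].tolist())
```

```text
bars [0.6025 0.1888] [0.588  0.3543] dish [0.5964 0.2307] petri [0.5898 0.3083]
165 [146, 137, 116, 92, 83, 89, 103, 107, 98, 85, 82, 92, 101, 108, 111, 114, 117, 119, 119, 121, 120, 121, 120, 119, 119, 118, 119, 119, 119, 118, 118, 119, 117, 117, 116, 117, 122, 129, 121, 108, 108, 110, 119, 137, 151, 157, 156, 157]
175 [147, 127, 105, 87, 84, 93, 107, 110, 101, 83, 78, 93, 108, 118, 130, 145, 154, 155, 157, 156, 155, 154, 153, 151, 150, 149, 147, 147, 147, 146, 145, 146, 145, 144, 144, 141, 138, 137, 127, 116, 117, 120, 124, 139, 151, 155, 157, 155]
185 [155, 149, 137, 115, 91, 89, 102, 110, 95, 75, 77, 89, 103, 110, 115, 123, 128, 131, 131, 133, 133, 132, 134, 134, 136, 137, 139, 140, 144, 147, 148, 148, 145, 143, 139, 136, 133, 125, 116, 114, 120, 126, 126, 139, 151, 155, 154, 155]
195 [128, 127, 121, 103, 81, 76, 91, 108, 112, 99, 78, 76, 96, 112, 118, 121, 125, 124, 124, 125, 123, 125, 126, 126, 127, 127, 128, 128, 129, 129, 128, 128, 128, 127, 128, 126, 123, 106, 86, 88, 101, 107, 112, 125, 138, 140, 141, 141]
```

View pics/z.png

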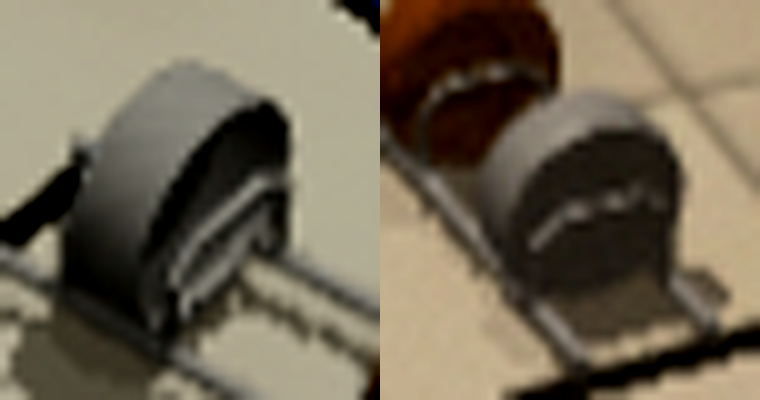

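The +y face (left crop) is shaded like a hollow and the -y face (right crop) is a flat base, so the open side faces +y, towards the amber dish. Next I grasp it.

Emit:
jog_arm --deltas '[{"gripper": 0.6, "offset": [0.0075, 0.0018, 0.03], "rotation": [0, 0, -1.5]}, {"gripper": 0.6, "offset": [0, 0, 0.04], "rotation": [0, 0, 0]}, {"gripper": 0.6, "offset": [0, 0, 0.04], "rotation": [0, 0, 0]}, {"gripper": 0.6, "offset": [0, 0, 0.03], "rotation": [0, 0, 0]}, {"gripper": 0.6, "offset": [0, 0, 0.022], "rotation": [0, 0, 0]}, {"gripper": 0.6, "offset": [0, 0, 0.02], "rotation": [0, 0, 0]}, {"gripper": 0.6, "offset": [0, 0, 0], "rotation": [0, 0, 0]}, {"gripper": 0.4, "offset": [0, 0, 0], "rotation": [0, 0, 0]}, {"gripper": 0.2, "offset": [0, 0, 0], "rotation": [0, 0, 0]}, {"gripper": 0.15, "offset": [0, 0, 0], "rotation": [0, 0, 0]}, {"gripper": 0.15, "offset": [0, 0, 0], "rotation": [0, 0, 0]}, {"gripper": 0.15, "offset": [0, 0, 0], "rotation": [0, 0, 0]}, {"gripper": 0.15, "offset": [0, 0, 0], "rotation": [0, 0, 0]}]' --newtons 40

```text
clock: 3.55
position: [0.5992, 0.2303, 0.0621]
ee_rot: [-0.045, 0.999, 0.001, 0.001]
ft_force: [-0.8, -0.5, 6.2]
grip_width: 0.243
grasp_force: 39.4
```

Emit:
jog_arm --deltas '[{"gripper": 0.15, "offset": [0, 0, -0.02], "rotation": [0, 0, 0]}, {"gripper": 0.15, "offset": [0, 0, -0.04], "rotation": [0, 0, 0]}, {"gripper": 0.15, "offset": [0, 0, -0.04], "rotation": [0, 0, 0]}, {"gripper": 0.15, "offset": [0, 0, -0.03], "rotation": [0, 0, 0]}, {"gripper": 0.15, "offset": [0.031, -0.0026, 0], "rotation": [0, 0, 0]}, {"gripper": 0.15, "offset": [0.031, -0.0026, 0], "rotation": [0, 0, 0]}, {"gripper": 0.15, "offset": [0.031, -0.0026, 0], "rotation": [0, 0, 0]}, {"gripper": 0.15, "offset": [0.031, -0.0026, 0], "rotation": [0, 0, 0]}, {"gripper": 0.15, "offset": [0.031, -0.0026, 0], "rotation": [0, 0, 0]}, {"gripper": 0.15, "offset": [0, 0, 0], "rotation": [0, 0, 7.9]}, {"gripper": 0.15, "offset": [0, 0, 0], "rotation": [0, 0, 7.9]}, {"gripper": 0.15, "offset": [0, 0, 0], "rotation": [0, 0, 7.9]}, {"gripper": 0.15, "offset": [0, 0, 0], "rotation": [0, 0, 7.9]}, {"gripper": 0.15, "offset": [0, 0, 0], "rotation": [0, 0, 7.9]}, {"gripper": 0.15, "offset": [0, 0, 0], "rotation": [0, 0, 7.9]}, {"gripper": 0.15, "offset": [0, 0, 0], "rotation": [0, 0, 7.9]}, {"gripper": 0.15, "offset": [0, 0, 0], "rotation": [0, 0, 7.9]}, {"gripper": 0.15, "offset": [0, 0, 0], "rotation": [0, 0, 7.9]}, {"gripper": 0.15, "offset": [0, 0, 0], "rotation": [0, 0, 0]}]'

```text
clock: 5.45
position: [0.4451, 0.2032, 0.1907]
ee_rot: [0.545, 0.838, 0.0, 0.0]
ft_force: [-0.7, 0.6, -1.3]
grip_width: 0.243
grasp_force: 39.6
```

Run:
```python
from h import *
o=manip.get_obs(); print(o["clock"],o["position"],R.from_quat(o["ee_rot"]).as_matrix().round(3).tolist(),o["grip_width"],np.round(o["joint_pos"],2))
im,c=shot("scene"); im2,_=shot("side"); im3,_=shot("wrist")
u=proj(c,np.array(o["position"])-[0,0,.02]).astype(int); print(u)
v=proj(_,o["position"])
s,cs=im2,shot("side")[1]; w=proj(cs,np.array(o["position"])-[0,0,.02]).astype(int); print(w)
f=lambda x,u:cv2.resize(x[u[1]-32:u[1]+32,u[0]-32:u[0]+32],(400,400),interpolation=2)
cv2.imwrite("pics/held.png",np.hstack([f(im,u),f(im2,w)]))
```

```text
5.45 [0.44505678 0.203167   0.19074787] [[-0.406, 0.914, 0.001], [0.914, 0.406, 0.001], [0.0, 0.001, -1.0]] 0.24320238840474045 [-0.69  0.07  0.18  1.89 -0.01  1.19 -0.09]
[348 217]
[228 148]
```

View pics/held.png

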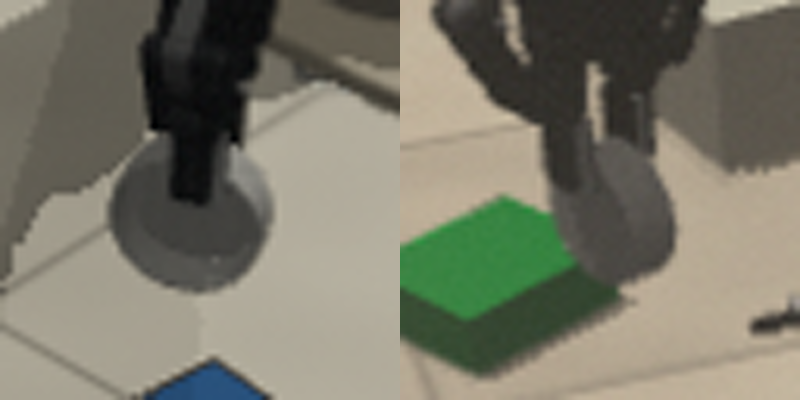

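The open side faces the scene camera, which is outward from the robot, as planned. Next I tilt it 60° outward.

Emit:
jog_arm --deltas '[{"gripper": 0.15, "offset": [0, 0, 0], "rotation": [-6, 0, 0]}, {"gripper": 0.15, "offset": [0, 0, 0], "rotation": [-6, 0, 0]}, {"gripper": 0.15, "offset": [0, 0, 0], "rotation": [-6, 0, 0]}, {"gripper": 0.15, "offset": [0, 0, 0], "rotation": [-6, 0, 0]}, {"gripper": 0.15, "offset": [0, 0, 0], "rotation": [-6, 0, 0]}, {"gripper": 0.15, "offset": [0, 0, 0], "rotation": [-6, 0, 0]}, {"gripper": 0.15, "offset": [0, 0, 0], "rotation": [-6, 0, 0]}, {"gripper": 0.15, "offset": [0, 0, 0], "rotation": [-6, 0, 0]}, {"gripper": 0.15, "offset": [0, 0, 0], "rotation": [-6, 0, 0]}, {"gripper": 0.15, "offset": [0, 0, 0], "rotation": [-6, 0, 0]}, {"gripper": 0.15, "offset": [0, 0, 0], "rotation": [0, 0, 0]}]'

```text
clock: 6.75
position: [0.4306, 0.2099, 0.2091]
ee_rot: [0.507, 0.79, 0.302, 0.164]
ft_force: [0.2, -1.8, -1.6]
grip_width: 0.245
grasp_force: 39.9
```

Run:
```python
from h import *
o=manip.get_obs(); print(o["clock"],o["position"],R.from_quat(o["ee_rot"]).as_matrix().round(3).tolist(),np.round(o["joint_pos"],2))
```

```text
6.75 [0.43055855 0.20987391 0.20910156] [[-0.432, 0.703, 0.566], [0.901, 0.303, 0.311], [0.048, 0.644, -0.764]] [-0.01 -0.42 -0.46  2.4  -0.43  0.45  0.25]
```

Emit:
jog_arm --deltas '[{"gripper": 0.15, "offset": [-0.0039, -0.013, 0.0175], "rotation": [0, 0, 0]}, {"gripper": 0.15, "offset": [-0.0039, -0.013, 0.0175], "rotation": [0, 0, 0]}, {"gripper": 0.15, "offset": [-0.0039, -0.013, 0.0175], "rotation": [0, 0, 0]}, {"gripper": 0.15, "offset": [-0.0039, -0.013, 0.0175], "rotation": [0, 0, 0]}, {"gripper": 0.15, "offset": [-0.0039, -0.013, 0.0175], "rotation": [0, 0, 0]}, {"gripper": 0.15, "offset": [-0.0039, -0.013, 0.0175], "rotation": [0, 0, 0]}, {"gripper": 0.15, "offset": [0, 0, 0], "rotation": [0, 0, 0]}]'

```text
clock: 7.45
position: [0.4467, 0.2109, 0.1347]
ee_rot: [0.505, 0.797, 0.293, 0.157]
ft_force: [0.9, -0.8, -0.8]
grip_width: 0.241
grasp_force: 40.1
```

Run:
```python
from h import *
o=manip.get_obs(); print(o["clock"],o["position"],R.from_quat(o["ee_rot"]).as_matrix().round(3).tolist(),np.round(o["joint_pos"],2))
```

```text
7.45 [0.44667693 0.21089676 0.13466942] [[-0.441, 0.712, 0.546], [0.896, 0.319, 0.308], [0.045, 0.625, -0.779]] [ 0.85 -0.44 -1.19  2.42 -1.26  0.47  1.04]
```

Emit:
jog_arm --deltas '[{"gripper": 0.15, "offset": [-0.001, 0.008, 0.0066], "rotation": [3, 0, 0]}, {"gripper": 0.15, "offset": [-0.001, 0.008, 0.0066], "rotation": [3, 0, 0]}, {"gripper": 0.15, "offset": [-0.001, 0.008, 0.0066], "rotation": [3, 0, 0]}, {"gripper": 0.15, "offset": [0, 0, 0], "rotation": [0, 0, 0]}]'

```text
clock: 7.85
position: [0.4784, 0.223, 0.1363]
ee_rot: [0.516, 0.816, 0.231, 0.119]
ft_force: [0.8, -0.1, -0.9]
grip_width: 0.241
grasp_force: 40.0
```

```bash
cat > s.py <<'E'
from h import *
o=manip.get_obs(); print(o["clock"],np.round(o["position"],4),R.from_quat(o["ee_rot"]).as_matrix().round(3).tolist(),np.round(o["joint_pos"],2))
E
python3 s.py
```

```text
7.85 [0.4784 0.223  0.1363] [[-0.44, 0.787, 0.432], [0.897, 0.361, 0.255], [0.045, 0.5, -0.865]] [ 1.19 -0.44 -1.46  2.22 -0.98  0.63  0.79]
```

Emit:
jog_arm --deltas '[{"gripper": 0.15, "offset": [-0.0007, -0.008, 0.0138], "rotation": [0, 0, 0]}, {"gripper": 0.15, "offset": [-0.0007, -0.008, 0.0138], "rotation": [0, 0, 0]}, {"gripper": 0.15, "offset": [-0.0007, -0.008, 0.0138], "rotation": [0, 0, 0]}, {"gripper": 0.15, "offset": [0, 0, 0], "rotation": [0, 0, 0]}]'

```text
clock: 8.25
position: [0.4546, 0.214, 0.1055]
ee_rot: [0.515, 0.816, 0.233, 0.12]
ft_force: [0.6, 0.3, -1.2]
grip_width: 0.245
grasp_force: 40.0
```

```bash
python3 s.py
```

```text
8.25 [0.4546 0.214  0.1055] [[-0.44, 0.785, 0.436], [0.897, 0.36, 0.257], [0.045, 0.504, -0.862]] [ 1.18 -0.5  -1.46  2.31 -1.16  0.61  0.94]
```

Emit:
jog_arm --deltas '[{"gripper": 0.15, "offset": [0, 0.02, -0.02], "rotation": [6, 0, 0]}, {"gripper": 0.15, "offset": [0, 0.02, -0.02], "rotation": [6, 0, 0]}, {"gripper": 0.15, "offset": [0, 0.02, -0.02], "rotation": [6, 0, 0]}, {"gripper": 0.15, "offset": [0, 0.02, -0.02], "rotation": [6, 0, 0]}, {"gripper": 0.15, "offset": [0, 0.02, -0.02], "rotation": [6, 0, 0]}, {"gripper": 0.15, "offset": [0.045, 0, 0], "rotation": [0, 0, -4.3]}, {"gripper": 0.15, "offset": [0.045, 0, 0], "rotation": [0, 0, -4.3]}, {"gripper": 0.15, "offset": [0.045, 0, 0], "rotation": [0, 0, -4.3]}, {"gripper": 0.15, "offset": [0.045, 0, 0], "rotation": [0, 0, -4.3]}, {"gripper": 0.15, "offset": [0.045, 0, 0], "rotation": [0, 0, -4.3]}, {"gripper": 0.15, "offset": [0.045, 0, 0], "rotation": [0, 0, -4.3]}, {"gripper": 0.15, "offset": [0.045, 0, 0], "rotation": [0, 0, -4.3]}, {"gripper": 0.15, "offset": [0.045, 0, 0], "rotation": [0, 0, -4.3]}, {"gripper": 0.15, "offset": [0.045, 0, 0], "rotation": [0, 0, -4.3]}, {"gripper": 0.15, "offset": [0.045, 0, 0], "rotation": [0, 0, -4.3]}, {"gripper": 0.15, "offset": [0.045, 0, 0], "rotation": [0, 0, -4.3]}, {"gripper": 0.15, "offset": [0.045, 0, 0], "rotation": [0, 0, -4.3]}]'

```text
clock: 9.95
position: [0.0297, 0.5043, 0.2829]
ee_rot: [0.106, 0.992, 0.058, 0.027]
ft_force: [0.2, 0.6, -1.4]
grip_width: 0.239
grasp_force: 39.9
```

```bash
python3 s.py
```

```text
9.95 [0.0297 0.5043 0.2829] [[-0.976, 0.206, 0.067], [0.213, 0.971, 0.11], [-0.042, 0.122, -0.992]] [ 0.25 -0.5  -1.46  1.75 -0.48  1.34  0.21]
```

Emit:
jog_arm --deltas '[{"gripper": 0.15, "offset": [0, 0.03, 0], "rotation": [7, 0, 0]}, {"gripper": 0.15, "offset": [0, 0.03, 0], "rotation": [0, -2.4, 0]}, {"gripper": 0.15, "offset": [-0.045, 0, 0], "rotation": [0, 0, 4.7]}, {"gripper": 0.15, "offset": [-0.045, 0, 0], "rotation": [0, 0, 4.7]}, {"gripper": 0.15, "offset": [-0.045, 0, 0], "rotation": [0, 0, 4.7]}, {"gripper": 0.15, "offset": [-0.045, 0, 0], "rotation": [0, 0, 4.7]}, {"gripper": 0.15, "offset": [-0.045, 0, 0], "rotation": [0, 0, 4.7]}, {"gripper": 0.15, "offset": [-0.045, 0, 0], "rotation": [0, 0, 4.7]}, {"gripper": 0.15, "offset": [-0.045, 0, 0], "rotation": [0, 0, 4.7]}, {"gripper": 0.15, "offset": [-0.045, 0, 0], "rotation": [0, 0, 4.7]}, {"gripper": 0.15, "offset": [-0.045, 0, 0], "rotation": [0, 0, 4.7]}, {"gripper": 0.15, "offset": [-0.045, 0, 0], "rotation": [0, 0, 4.7]}, {"gripper": 0.15, "offset": [-0.045, 0, 0], "rotation": [0, 0, 4.7]}, {"gripper": 0.15, "offset": [-0.045, 0, 0], "rotation": [0, 0, 4.7]}, {"gripper": 0.15, "offset": [0, 0, 0], "rotation": [0, 0, 0]}]'

```text
clock: 11.45
position: [0.4502, 0.1618, 0.3248]
ee_rot: [0.57, 0.82, 0.041, 0.021]
ft_force: [0.4, 0.4, -1.8]
grip_width: 0.242
grasp_force: 40.0
```

```bash
python3 s.py
```

```text
11.45 [0.4502 0.1618 0.3248] [[-0.35, 0.933, 0.081], [0.937, 0.347, 0.043], [0.012, 0.091, -0.996]] [ 1.08 -0.18 -1.32  1.72 -0.2   1.38  0.13]
```

```bash
cat > kin.py <<'E'
import numpy as np
from scipy.spatial.transform import Rotation as R
from scipy.optimize import least_squares
D=[([-0.57,.38,.19,1.41,-.07,1.36,1.25],[.6058,.2288,.2422],[[-.998,-.061,0],[-.061,.998,0],[0,0,-1]]),
([-.69,.07,.18,1.89,-.01,1.19,-.09],[.4451,.2032,.1907],[[-.406,.914,.001],[.914,.406,.001],[0,.001,-1]]),
([-.01,-.42,-.46,2.4,-.43,.45,.25],[.4306,.2099,.2091],[[-.432,.703,.566],[.901,.303,.311],[.048,.644,-.764]]),
([.85,-.44,-1.19,2.42,-1.26,.47,1.04],[.4467,.2109,.1347],[[-.441,.712,.546],[.896,.319,.308],[.045,.625,-.779]]),
([1.18,-.5,-1.46,2.31,-1.16,.61,.94],[.4546,.214,.1055],[[-.44,.785,.436],[.897,.36,.257],[.045,.504,-.862]]),
([.25,-.5,-1.46,1.75,-.48,1.34,.21],[.0297,.5043,.2829],[[-.976,.206,.067],[.213,.971,.11],[-.042,.122,-.992]]),
([1.08,-.18,-1.32,1.72,-.2,1.38,.13],[.4502,.1618,.3248],[[-.35,.933,.081],[.937,.347,.043],[.012,.091,-.996]])]
AX="zyzyzyz"
def fk(q,x,s):
    M=np.eye(3);p=np.zeros(3)
    for i in range(7):
        M=M@R.from_euler(AX[i],s[i]*q[i]).as_matrix(); p=p+M@x[3*i:3*i+3]
    return p,M@R.from_euler("z",x[21]).as_matrix()
if __name__=="__main__":
    import itertools
    best=None
    for s in itertools.product([1,-1],repeat=4):
        S=[-1,1,s[0],1,s[1],1,s[2]]
        def f(x):
            e=[]
            for q,p,M in D:
                a,b=fk(q,x,S); e+=list((a-p)*3)+list((b-np.array(M)).ravel())
            return np.r_[e,x[:21]*.02]
        for y in(0,1.57,3.14,-1.57):
            x0=np.zeros(22);x0[[2,8,14,20]]=.3,.3,.3,.2;x0[21]=y
            r=least_squares(f,x0)
            if best is None or r.cost<best[0]: best=(r.cost,S,r.x)
    print(best[0],best[1],best[2].round(3)); np.savez("kin.npz",x=best[2],s=best[1])
    for q,p,M in D:
        a,b=fk(q,best[2],best[1]); print((a-p).round(3),np.abs(b-M).max().round(3))
E
python3 kin.py
```

```text
0.000487971473481377 [-1, 1, -1, 1, -1, 1, -1] [ 1.000e-03 -1.200e-02  2.610e-01 -3.000e-03 -1.200e-02  2.220e-01
  5.000e-03 -1.000e-02  2.220e-01  4.000e-03 -1.000e-02  2.450e-01
 -4.000e-03  2.000e-03  2.450e-01  3.000e-03  2.000e-03  1.640e-01
 -0.000e+00 -1.000e-03  1.640e-01  1.566e+00]
[0. 0. 0.] 0.002
[ 0.001 -0.    -0.   ] 0.008
[-0.     0.001  0.   ] 0.004
[-0.002 -0.001 -0.002] 0.005
[0.002 0.001 0.002] 0.007
[ 0.001 -0.001  0.   ] 0.004
[-0.     0.    -0.001] 0.007
```

```bash
cat > sim.py <<'E'
from kin import *
z=np.load("kin.npz"); X,S=z["x"],z["s"]
LO=np.array([-2.6,-.5,-1.47,.16,-1.27,.06,-2.6])+.0; HI=np.array([2.6,2.12,1.34,2.42,4.41,2.06,2.6])
def step(q,p,M,w=.03):
    def f(v):
        a,b=fk(v,X,S); return np.r_[(a-p)*10,R.from_matrix(M.T@b).as_rotvec()*3,(v-q)*w]
    q0=np.clip(q,LO+1e-4,HI-1e-4); r=least_squares(f,q0,bounds=(LO,HI),max_nfev=12); a,b=fk(r.x,X,S)
    return r.x,np.linalg.norm(a-p),np.linalg.norm(R.from_matrix(M.T@b).as_rotvec())
def go(q,p,M,n=10):
    a,b=fk(q,X,S); rv=R.from_matrix(b.T@M).as_rotvec()
    for i in range(1,n+1): q,e,f=step(q,a+(p-a)*i/n,b@R.from_rotvec(rv*i/n).as_matrix())
    return q,e,f
def pose(az,th,c=(.43,.205)):
    # az: azimuth tool points to; dish ends centred at c
    d=np.array([np.cos(az),np.sin(az),0]); zt=np.sin(th)*d-np.array([0,0,np.cos(th)]); yt=np.cos(th)*d+np.array([0,0,np.sin(th)])
    M=np.c_[np.cross(yt,zt),yt,zt]; mid=np.r_[c,0]+d*(.030-.030*np.sin(th)+.011*np.cos(th)); mid[2]=.004+.03*np.cos(th)+.011*np.sin(th)
    return mid-.024*zt,M
E
cat > t.py <<'E'
from sim import *; import sys
o=[1.08,-.18,-1.32,1.72,-.2,1.38,.13]
q0=np.array(o)
for th in(30,50):
  for az in range(-180,180,30):
    p,M=pose(np.radians(az),np.radians(th))
    q,e,f=go(q0,p+[0,0,.13],M,6)
    q,e2,f2=go(q,p,M,4)
    print(th,az,(e*1e3).round(1),f.round(2),(e2*1e3).round(1),f2.round(2),q.round(2) if e2<.005 and f2<.05 else "")
E
time python3 t.py
```

```text
30 -180 0.0 0.0 0.0 0.0 [ 0.44  0.98 -1.22  1.64  0.54  1.55  2.22]
30 -150 91.1 0.33 128.2 0.42 
30 -120 82.9 0.29 122.0 0.38 
30 -90 63.7 0.22 106.2 0.32 
30 -60 35.9 0.12 83.6 0.22 
30 -30 2.2 0.01 57.4 0.12 
30 0 0.0 0.0 0.1 0.0 [ 0.52  0.23 -1.28  2.31  1.1   0.63 -1.6 ]
30 30 0.0 0.0 0.3 0.0 [ 0.56  0.06 -1.07  2.37  0.15  0.22 -0.12]
30 60 0.0 0.0 0.0 0.0 [ 0.6   0.16 -0.93  2.3  -0.58  0.41  1.24]
30 90 0.0 0.0 0.0 0.0 [ 0.65  0.36 -0.94  2.13 -0.34  0.69  1.59]
30 120 0.0 0.0 0.0 0.0 [ 0.64  0.6  -1.02  1.93 -0.01  0.98  1.77]
30 150 0.0 0.0 0.0 0.0 [ 0.55  0.82 -1.12  1.76  0.28  1.28  1.97]
50 -180 0.0 0.0 0.0 0.0 [ 0.33  1.25 -1.2   1.35  0.48  1.86  2.23]
50 -150 151.1 0.55 184.8 0.64 
50 -120 138.0 0.5 174.7 0.59 
50 -90 108.9 0.39 150.5 0.49 
50 -60 68.5 0.24 117.0 0.35 
50 -30 20.8 0.07 0.2 0.0 [-0.17  0.58 -1.    2.23  1.42  1.41 -2.59]
50 0 6.4 0.02 18.6 0.06 
50 30 29.6 0.1 46.9 0.2 
50 60 1.5 0.01 6.5 0.02 
50 90 0.0 0.0 0.0 0.0 [ 0.73  0.53 -0.77  2.16 -0.77  0.78  2.21]
50 120 0.0 0.0 0.0 0.0 [ 0.69  0.82 -0.91  1.83 -0.2   1.12  2.06]
50 150 0.0 0.0 0.0 0.0 [ 0.54  1.07 -1.06  1.55  0.18  1.51  2.08]
real	0m2.935s
user	0m3.437s
sys	0m0.060s
```

```bash
cat > plan.py <<'E'
from sim import *; from workcell import manip
def plan(stages):
    o=manip.get_obs(); q=np.array(o["joint_pos"]); p=np.array(o["position"]); M=R.from_quat(o["ee_rot"]).as_matrix()
    print("model err",(fk(q,X,S)[0]-p).round(4))
    for p2,M2 in stages:
        p2=p if p2 is None else np.array(p2); M2=M if M2 is None else M2
        rv=np.degrees(R.from_matrix(M.T@M2).as_rotvec()); off=M2.T@(p2-p)
        n=int(np.ceil(np.linalg.norm(rv)/7)); 
        if n: 
            q1=q; q,e,f=go(q,p,M2,n); print("rot",n,"rows of",(rv/n).round(2),"err",e.round(4),f.round(3),q.round(2),"maxdq/row",(np.abs(q-q1)/n).max().round(2))
        n=int(np.ceil(np.linalg.norm(off)/.04))
        if n:
            q1=q; q,e,f=go(q,p2,M2,n); print("off",n,"rows of",(off/n).round(4),"err",e.round(4),f.round(3),q.round(2),"maxdq/row",(np.abs(q-q1)/n).max().round(2))
        p,M=p2,M2
E
python3 - <<'E'
from plan import *
p,M=pose(np.radians(120),np.radians(50)); print(p,M[:,2])
plan([(None,M),(p+[0,0,.1],M),(p,M)])
E
```

```text
[0.43214787 0.20127978 0.04713702] [-0.38302222  0.66341395 -0.64278761]
model err [-0.0013  0.0049  0.0015]
rot 16 rows of [-2.01  2.91 -5.63] err 0.0 0.0 [ 0.81  0.43 -0.99  1.6  -0.46  1.62  1.94] maxdq/row 0.11
off 5 rows of [-0.0008 -0.0217  0.0295] err 0.0 0.0 [ 0.7   0.61 -0.92  1.81 -0.35  1.27  2.05] maxdq/row 0.07
off 3 rows of [-0.     -0.0255  0.0214] err 0.0 0.0 [ 0.64  0.77 -0.84  1.83 -0.27  1.12  2.11] maxdq/row 0.05
```

Emit:
jog_arm --deltas '[{"gripper": 0.15, "offset": [0, 0, 0], "rotation": [-2.01, 2.91, -5.63]}, {"gripper": 0.15, "offset": [0, 0, 0], "rotation": [-2.01, 2.91, -5.63]}, {"gripper": 0.15, "offset": [0, 0, 0], "rotation": [-2.01, 2.91, -5.63]}, {"gripper": 0.15, "offset": [0, 0, 0], "rotation": [-2.01, 2.91, -5.63]}, {"gripper": 0.15, "offset": [0, 0, 0], "rotation": [-2.01, 2.91, -5.63]}, {"gripper": 0.15, "offset": [0, 0, 0], "rotation": [-2.01, 2.91, -5.63]}, {"gripper": 0.15, "offset": [0, 0, 0], "rotation": [-2.01, 2.91, -5.63]}, {"gripper": 0.15, "offset": [0, 0, 0], "rotation": [-2.01, 2.91, -5.63]}, {"gripper": 0.15, "offset": [0, 0, 0], "rotation": [-2.01, 2.91, -5.63]}, {"gripper": 0.15, "offset": [0, 0, 0], "rotation": [-2.01, 2.91, -5.63]}, {"gripper": 0.15, "offset": [0, 0, 0], "rotation": [-2.01, 2.91, -5.63]}, {"gripper": 0.15, "offset": [0, 0, 0], "rotation": [-2.01, 2.91, -5.63]}, {"gripper": 0.15, "offset": [0, 0, 0], "rotation": [-2.01, 2.91, -5.63]}, {"gripper": 0.15, "offset": [0, 0, 0], "rotation": [-2.01, 2.91, -5.63]}, {"gripper": 0.15, "offset": [0, 0, 0], "rotation": [-2.01, 2.91, -5.63]}, {"gripper": 0.15, "offset": [0, 0, 0], "rotation": [-2.01, 2.91, -5.63]}, {"gripper": 0.15, "offset": [0, 0, 0], "rotation": [0, 0, 0]}]'

```text
clock: 13.15
position: [0.4484, 0.1688, 0.3224]
ee_rot: [-0.24, 0.873, 0.408, -0.114]
ft_force: [-0.2, -0.1, -1.3]
grip_width: 0.245
grasp_force: 40.2
```

```bash
python3 s.py
python3 - <<'E'
from plan import *
p,M=pose(np.radians(120),np.radians(50)); 
plan([(None,M),(p+[0,0,.05],M),(p,M)])
E
```

```text
13.15 [0.4484 0.1688 0.3224] [[-0.859, -0.326, -0.395], [-0.512, 0.552, 0.658], [0.004, 0.768, -0.641]] [ 0.76  0.42 -0.95  1.59 -0.48  1.63  1.95]
model err [0.0003 0.0024 0.0052]
rot 1 rows of [ 0.14 -0.76  0.36] err 0.0 0.0 [ 0.77  0.41 -0.95  1.61 -0.48  1.61  1.96] maxdq/row 0.02
off 6 rows of [-0.0004 -0.0249  0.0288] err 0.0 0.0 [ 0.64  0.67 -0.85  1.83 -0.34  1.2   2.1 ] maxdq/row 0.07
off 2 rows of [-0.     -0.0192  0.0161] err 0.0 0.0 [ 0.61  0.76 -0.81  1.83 -0.3   1.13  2.13] maxdq/row 0.04
```

Emit:
jog_arm --deltas '[{"gripper": 0.15, "offset": [0, 0, 0], "rotation": [0.14, -0.76, 0.36]}, {"gripper": 0.15, "offset": [0, -0.025, 0.029], "rotation": [0, 0, 0]}, {"gripper": 0.15, "offset": [0, -0.025, 0.029], "rotation": [0, 0, 0]}, {"gripper": 0.15, "offset": [0, -0.025, 0.029], "rotation": [0, 0, 0]}, {"gripper": 0.15, "offset": [0, -0.025, 0.029], "rotation": [0, 0, 0]}, {"gripper": 0.15, "offset": [0, -0.025, 0.029], "rotation": [0, 0, 0]}, {"gripper": 0.15, "offset": [-0.002, -0.025, 0.029], "rotation": [0, 0, 0]}, {"gripper": 0.15, "offset": [0, -0.0115, 0.0097], "rotation": [0, 0, 0]}, {"gripper": 0.15, "offset": [0, -0.0115, 0.0097], "rotation": [0, 0, 0]}, {"gripper": 0.15, "offset": [0, 0, 0], "rotation": [0, 0, 0]}]'

```text
clock: 14.15
position: [0.4324, 0.2017, 0.0672]
ee_rot: [-0.234, 0.876, 0.408, -0.107]
ft_force: [0.9, -0.0, -0.7]
grip_width: 0.242
grasp_force: 40.2
```

```bash
python3 s.py
python3 - <<'E'
from plan import *
p,M=pose(np.radians(120),np.radians(50)); 
plan([(None,M),(p,M)])
E
```

```text
14.15 [0.4324 0.2017 0.0672] [[-0.868, -0.322, -0.379], [-0.497, 0.558, 0.664], [-0.002, 0.765, -0.644]] [ 0.63  0.71 -0.84  1.84 -0.32  1.15  2.12]
model err [0.     0.0035 0.006 ]
rot 1 rows of [-0.11  0.23 -0.01] err 0.0 0.0 [ 0.63  0.73 -0.83  1.83 -0.31  1.16  2.12] maxdq/row 0.01
off 1 rows of [ 0.0004 -0.0155  0.0127] err 0.0 0.0 [ 0.62  0.76 -0.81  1.83 -0.3   1.13  2.13] maxdq/row 0.03
```

Emit:
jog_arm --deltas '[{"gripper": 0.15, "offset": [0, -0.007, 0.006], "rotation": [0, 0, 0]}, {"gripper": 0.15, "offset": [0, -0.006, 0.005], "rotation": [0, 0, 0]}, {"gripper": 0.15, "offset": [0, -0.0025, 0.002], "rotation": [0, 0, 0]}, {"gripper": 0.15, "offset": [0, 0, 0], "rotation": [0, 0, 0]}]'

```text
clock: 14.55
position: [0.4323, 0.2022, 0.0473]
ee_rot: [-0.234, 0.876, 0.408, -0.107]
ft_force: [0.5, 0.4, -1.0]
grip_width: 0.244
grasp_force: 40.2
```

Emit:
jog_arm --deltas '[{"gripper": 0.15, "offset": [0, -0.001, 0.001], "rotation": [0, 0, 0]}, {"gripper": 0.3, "offset": [0, 0, 0], "rotation": [0, 0, 0]}, {"gripper": 0.4, "offset": [0, 0, 0], "rotation": [0, 0, 0]}, {"gripper": 0.4, "offset": [0, 0, 0], "rotation": [0, 0, 0]}, {"gripper": 0.4, "offset": [0, 0, -0.01], "rotation": [0, 0, 0]}, {"gripper": 0.4, "offset": [0, 0, -0.015], "rotation": [0, 0, 0]}, {"gripper": 0.4, "offset": [0, 0, -0.02], "rotation": [0, 0, 0]}, {"gripper": 0.4, "offset": [0, 0, -0.03], "rotation": [0, 0, 0]}, {"gripper": 0.4, "offset": [0, 0, -0.03], "rotation": [0, 0, 0]}, {"gripper": 0.6, "offset": [0, 0, -0.03], "rotation": [0, 0, 0]}, {"gripper": 0.8, "offset": [0, 0, 0], "rotation": [0, 0, 0]}, {"gripper": 1, "offset": [0, 0, 0], "rotation": [0, 0, 0]}]'

```text
clock: 15.75
position: [0.4839, 0.1123, 0.1333]
ee_rot: [-0.234, 0.876, 0.408, -0.107]
ft_force: [-0.2, 0.7, -0.5]
grip_width: 0.893
grasp_force: 0.0
```

```bash
python3 s.py
python3 - <<'E'
from h import *
a,ca=shot("scene"); b,cb=shot("wrist")
u=proj(ca,(.43,.205,.01)).astype(int); x=cv2.resize(a[u[1]-60:u[1]+40,u[0]-50:u[0]+50],(400,400),interpolation=2)
print(u,proj(cb,(.43,.205,.01))); cv2.imwrite("pics/laid.png",np.hstack([x,cv2.resize(b,(400,300))[:,:] if 0 else cv2.copyMakeBorder(cv2.resize(b,(400,300)),0,100,0,0,0)]))
E
```

```text
15.75 [0.4839 0.1123 0.1333] [[-0.867, -0.324, -0.378], [-0.498, 0.557, 0.665], [-0.004, 0.765, -0.644]] [ 0.71  0.69 -0.81  1.65 -0.29  1.41  2.13]
[348 266] [248.69543878 194.05573644]
```

View pics/laid.png

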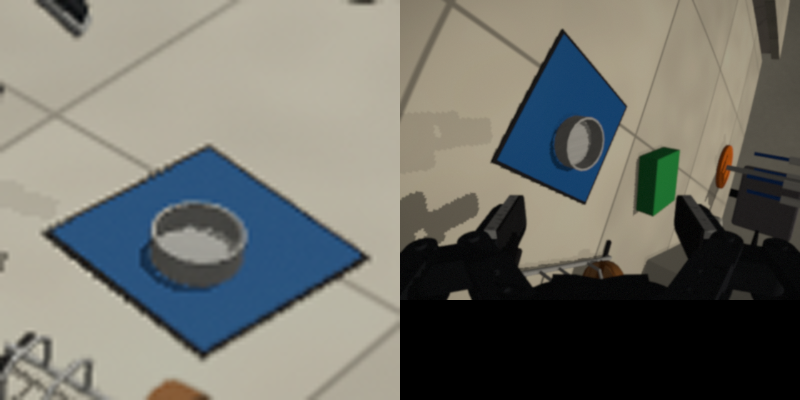

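The dish lies flat on the mat, open side up, and is released; the rim centre is at about (347,264) in the scene view and (249,201) in the wrist view.

Run:
```python
from h import *
from plan import *
a,ca=shot("scene"); b,cb=shot("wrist"); s,cs=shot("side")
print("scene",onz(ca,(347.5,263.5),.025),"wrist",onz(cb,(249,201),.025))
def down(psi): y=np.array([np.cos(psi),np.sin(psi),0]); zt=np.array([0,0,-1.]); return np.c_[np.cross(y,zt),y,zt]
q0=np.array(manip.get_obs()["joint_pos"])
for ps in range(-180,180,20):
    M=down(np.radians(ps)); q=q0; L=[]
    for pt in[(.43,.21,.15),(.43,.21,.022),(.43,.21,.25),(.662,-.084,.25),(.662,-.084,.15),(.662,-.084,.25),(.676,-.207,.2),(.676,-.207,.118)]:
        q,e,f=go(q,np.array(pt),M,8); L.append(e*1e3+f*100)
    qk=q; r=[]
    for sg in(1,-1):
        qq=qk;n=0
        for k in range(1,22):
            qq,e,f=step(qq,np.array((.676,-.207,.118)),down(np.radians(ps+sg*10*k)))
            if e>.003 or f>.03: break
            n=k
        r.append(n*10)
    print(ps,np.round(max(L),1),qk.round(2),"ccw,cw",r)
```

```text
scene [0.43592259 0.20616542 0.025     ] wrist [0.43687227 0.19242808 0.025     ]
-180 51.9 [ 0.98  1.11 -1.47  1.4   1.19  1.55  2.6 ] ccw,cw [0, 0]
-160 112.3 [ 1.    1.07 -1.47  1.58  1.31  1.47  2.6 ] ccw,cw [0, 0]
-140 167.6 [ 1.04  1.03 -1.47  1.8   1.49  1.34  2.6 ] ccw,cw [0, 0]
-120 202.7 [0.1  0.36 0.09 2.11 1.76 0.06 2.6 ] ccw,cw [0, 0]
-100 196.9 [0.08 0.36 0.11 2.12 2.1  0.06 2.6 ] ccw,cw [0, 0]
-80 231.2 [0.05 0.37 0.14 2.12 2.45 0.06 2.6 ] ccw,cw [0, 0]
-60 233.5 [0.02 0.37 0.19 2.13 2.8  0.06 2.6 ] ccw,cw [0, 0]
-40 0.0 [ 0.59  0.66 -0.54  1.32  0.34  1.24 -0.66] ccw,cw [200, 150]
-20 0.0 [ 0.56  0.65 -0.49  1.33  0.31  1.24 -0.3 ] ccw,cw [180, 170]
0 0.0 [ 0.55  0.65 -0.47  1.33  0.29  1.23  0.06] ccw,cw [160, 190]
20 0.0 [ 0.55  0.65 -0.46  1.33  0.29  1.23  0.41] ccw,cw [140, 210]
40 0.0 [ 0.55  0.65 -0.47  1.33  0.29  1.23  0.76] ccw,cw [120, 210]
60 0.0 [ 0.56  0.65 -0.48  1.33  0.3   1.23  1.11] ccw,cw [100, 210]
80 0.0 [ 0.57  0.65 -0.5   1.33  0.31  1.24  1.45] ccw,cw [80, 210]
100 0.0 [ 0.59  0.66 -0.53  1.33  0.33  1.24  1.79] ccw,cw [60, 210]
120 0.0 [ 0.61  0.67 -0.56  1.32  0.36  1.25  2.12] ccw,cw [40, 210]
140 0.0 [ 0.63  0.68 -0.6   1.32  0.39  1.26  2.46] ccw,cw [20, 210]
160 0.0 [ 0.93  0.97 -1.24  1.29  0.9   1.47  2.57] ccw,cw [0, 210]
```

```bash
cat >> plan.py <<'E'
def down(psi): psi=np.radians(psi); y=np.array([np.cos(psi),np.sin(psi),0]); zt=np.array([0,0,-1.]); return np.c_[np.cross(y,zt),y,zt]
E
python3 - <<'E'
from plan import *
plan([(None,down(90)),((.436,.202,.2),None)])
E
```

```text
model err [0.0005 0.0033 0.006 ]
rot 9 rows of [ 5.43 -1.43  3.12] err 0.0 0.0 [ 0.35  0.22 -0.72  1.9   0.17  1.08  1.13] maxdq/row 0.11
off 4 rows of [ 0.0117  0.0222 -0.0168] err 0.0 0.0 [ 0.26  0.11 -0.81  1.85  0.09  1.21  0.99] maxdq/row 0.04
```

Emit:
jog_arm --deltas '[{"gripper": 1, "offset": [0, 0, -0.01], "rotation": [5.43, -1.43, 3.12]}, {"gripper": 1, "offset": [0, 0, 0], "rotation": [5.43, -1.43, 3.12]}, {"gripper": 1, "offset": [0, 0, 0], "rotation": [5.43, -1.43, 3.12]}, {"gripper": 1, "offset": [0, 0, 0], "rotation": [5.43, -1.43, 3.12]}, {"gripper": 1, "offset": [0, 0, 0], "rotation": [5.43, -1.43, 3.12]}, {"gripper": 1, "offset": [0, 0, 0], "rotation": [5.43, -1.43, 3.12]}, {"gripper": 1, "offset": [0, 0, 0], "rotation": [5.43, -1.43, 3.12]}, {"gripper": 1, "offset": [0, 0, 0], "rotation": [5.43, -1.43, 3.12]}, {"gripper": 1, "offset": [0, 0, 0], "rotation": [5.43, -1.43, 3.12]}, {"gripper": 1, "offset": [0.0117, 0.0222, -0.016], "rotation": [0, 0, 0]}, {"gripper": 1, "offset": [0.0117, 0.0222, -0.016], "rotation": [0, 0, 0]}, {"gripper": 1, "offset": [0.0117, 0.0222, -0.016], "rotation": [0, 0, 0]}, {"gripper": 1, "offset": [0.0117, 0.0222, -0.016], "rotation": [0, 0, 0]}, {"gripper": 1, "offset": [0, 0, 0], "rotation": [0, 0, 0]}, {"gripper": 1, "offset": [0, 0, 0], "rotation": [0, 0, 0]}]'

```text
clock: 17.5
position: [0.4401, 0.1952, 0.2031]
ee_rot: [-0.0, 1.0, -0.001, 0.0]
ft_force: [-0.8, -0.7, -0.7]
grip_width: 0.998
grasp_force: 0.0
```

```bash
python3 s.py
python3 - <<'E'
from h import *
b,cb=shot("wrist"); h=cv2.cvtColor(b,cv2.COLOR_BGR2HSV); cv2.imwrite("pics/w2.png",b)
m=cv2.inRange(h,(95,110,30),(125,255,255)); k=max(cv2.findContours(m,0,2)[0],key=cv2.contourArea); f=np.zeros_like(m); cv2.drawContours(f,[k],-1,255,-1)
g=cv2.morphologyEx(cv2.inRange(h,(0,0,0),(179,90,255))&f,2,np.ones((3,3),np.uint8)); g[300:]=0
print(proj(cb,(.436,.202,.025)),np.bincount([1]))
for c in cv2.findContours(g,0,2)[0]:
    A=cv2.contourArea(c)
    if A<800: continue
    e=cv2.fitEllipse(c); x,y,w,hh=cv2.boundingRect(c); print(A,e,(x,y,w,hh))
    # near left/right extremes are the rim (z=.025)
    L,Rr=(x,y+hh/2),(x+w,y+hh/2)
    l=c[c[:,0,0].argmin(),0]; r=c[c[:,0,0].argmax(),0]; print("rim extremes",l,r,onz(cb,l,.025),onz(cb,r,.025))
E
```

```text
17.5 [0.4401 0.1952 0.2031] [[-1.0, -0.001, 0.001], [-0.001, 1.0, -0.001], [-0.001, -0.001, -1.0]] [ 0.25  0.1  -0.8   1.85  0.08  1.22  1.  ]
[288.29399381 184.81008119] [0 1]
3898.5 ((293.40130615234375, 180.36712646484375), (70.1612777709961, 70.86332702636719), 40.67901611328125) (258, 145, 72, 71)
rim extremes [258 177] [329 185] [0.42930704 0.17646169 0.025     ] [0.43608054 0.23650103 0.025     ]
```

View pics/w2.png

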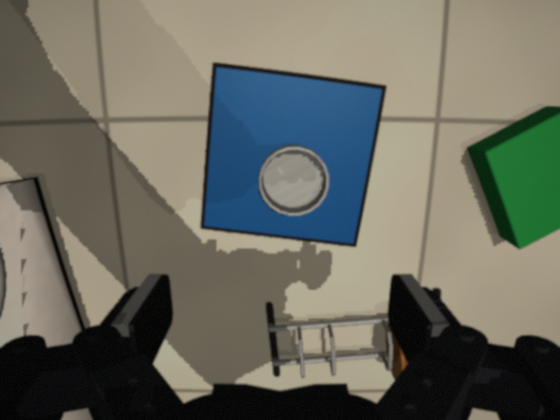

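The dish rim is at (293,180), 60 mm across as it should be, and it projects to world (0.433, 0.2065). Next I grasp it across the rim.

Emit:
jog_arm --deltas '[{"gripper": 1, "offset": [0.0075, 0.0113, 0.03], "rotation": [0, 0, 0]}, {"gripper": 1, "offset": [0, 0, 0.04], "rotation": [0, 0, 0]}, {"gripper": 1, "offset": [0, 0, 0.04], "rotation": [0, 0, 0]}, {"gripper": 1, "offset": [0, 0, 0.035], "rotation": [0, 0, 0]}, {"gripper": 1, "offset": [0, 0, 0.022], "rotation": [0, 0, 0]}, {"gripper": 1, "offset": [0, 0, 0.014], "rotation": [0, 0, 0]}, {"gripper": 1, "offset": [0, 0, 0], "rotation": [0, 0, 0]}, {"gripper": 0.85, "offset": [0, 0, 0], "rotation": [0, 0, 0]}, {"gripper": 0.75, "offset": [0, 0, 0], "rotation": [0, 0, 0]}, {"gripper": 0.6, "offset": [0, 0, 0], "rotation": [0, 0, 0]}, {"gripper": 0.6, "offset": [0, 0, 0], "rotation": [0, 0, 0]}, {"gripper": 0.6, "offset": [0, 0, 0], "rotation": [0, 0, 0]}]' --newtons 25

```text
clock: 18.75
position: [0.4341, 0.2064, 0.0238]
ee_rot: [0.0, 1.0, -0.0, 0.002]
ft_force: [-1.3, -1.1, 8.8]
grip_width: 0.688
grasp_force: 24.9
```

Run:
```python
from plan import *
from h import *
a,ca=shot("scene"); b,cb=shot("side"); cv2.imwrite("pics/a2.png",a); cv2.imwrite("pics/b2.png",b)
o=manip.get_obs(); x,y,z=o["position"]; print(x,y,z)
plan([((x,y,.25),None),((.62,-.084,.25),down(90))])
```

```text
0.43402426056517945 0.2064012166688522 0.02380826394240809
model err [-0.0049  0.0049  0.0027]
off 6 rows of [-0.0001 -0.     -0.0377] err 0.0 0.0 [ 0.25  0.06 -0.8   1.79  0.05  1.31  1.01] maxdq/row 0.07
rot 1 rows of [-0.03  0.18 -0.03] err 0.0 0.0 [ 0.25  0.06 -0.8   1.79  0.05  1.31  1.01] maxdq/row 0.0
off 9 rows of [-0.0207 -0.0323  0.    ] err 0.0 0.0 [ 0.49  0.39 -0.55  1.42  0.2   1.39  1.5 ] maxdq/row 0.05
```

Emit:
jog_arm --deltas '[{"gripper": 0.6, "offset": [0, 0, -0.02], "rotation": [0, 0, 0]}, {"gripper": 0.6, "offset": [0, 0, -0.04], "rotation": [0, 0, 0]}, {"gripper": 0.6, "offset": [0, 0, -0.045], "rotation": [0, 0, 0]}, {"gripper": 0.6, "offset": [0, 0, -0.045], "rotation": [0, 0, 0]}, {"gripper": 0.6, "offset": [0, 0, -0.045], "rotation": [0, 0, 0]}, {"gripper": 0.6, "offset": [0, 0, -0.045], "rotation": [0, 0, 0]}, {"gripper": 0.6, "offset": [-0.0256, -0.029, 0], "rotation": [0, 0, 0]}, {"gripper": 0.6, "offset": [-0.0256, -0.029, 0], "rotation": [0, 0, 0]}, {"gripper": 0.6, "offset": [-0.0256, -0.029, 0], "rotation": [0, 0, 0]}, {"gripper": 0.6, "offset": [-0.0256, -0.029, 0], "rotation": [0, 0, 0]}, {"gripper": 0.6, "offset": [-0.0256, -0.029, 0], "rotation": [0, 0, 0]}, {"gripper": 0.6, "offset": [-0.0256, -0.029, 0], "rotation": [0, 0, 0]}, {"gripper": 0.6, "offset": [-0.0256, -0.029, 0], "rotation": [0, 0, 0]}, {"gripper": 0.6, "offset": [-0.0256, -0.029, 0], "rotation": [0, 0, 0]}, {"gripper": 0.6, "offset": [-0.0256, -0.029, 0], "rotation": [0, 0, 0]}, {"gripper": 0.6, "offset": [-0.0256, -0.029, 0], "rotation": [0, 0, 0]}, {"gripper": 0.6, "offset": [0, 0, 0], "rotation": [0, 0, 0]}, {"gripper": 0.6, "offset": [0, 0, 0], "rotation": [0, 0, 0]}]'

```text
clock: 20.65
position: [0.6889, -0.0845, 0.2627]
ee_rot: [0.001, 1.0, 0.0, 0.0]
ft_force: [0.3, 1.2, -1.1]
grip_width: 0.689
grasp_force: 27.6
```

```bash
python3 s.py
python3 - <<'E'
from h import *
b,cb=shot("wrist"); cv2.imwrite("pics/w3.png",b)
print(proj(cb,(.662,-.084,.132)),proj(cb,(.676,-.207,.128)))
E
```

```text
20.65 [ 0.6889 -0.0845  0.2627] [[-1.0, 0.002, 0.001], [0.002, 1.0, 0.0], [-0.001, 0.0, -1.0]] [ 0.43  0.54 -0.58  1.19  0.29  1.49  1.46]
[280.61654144 167.85408546] [114.99637764 186.72983862]
```

View pics/w3.png

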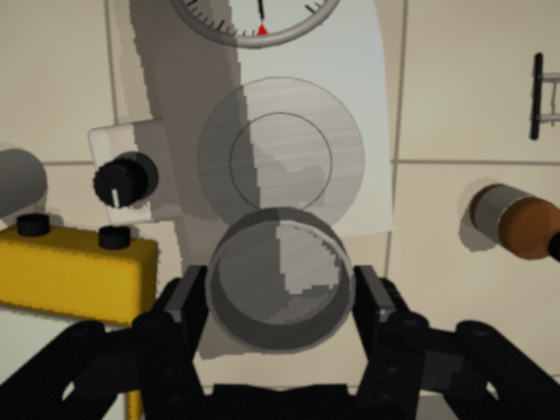

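The ring's centre is at about (281,162.5) and the pan's edge spans columns 197 to 365. The knob top is at about (117,185), and the red mark is at (262,29) with the needle just beside it.

Run:
```python
from h import *
b,cb=shot("wrist"); o=manip.get_obs()
print("pan",onz(cb,(281,162.5),.132),"edges",onz(cb,(197,162),.132),onz(cb,(365,162),.132),onz(cb,(281,77),.132),"ring",onz(cb,(230,162),.132),onz(cb,(332,162),.132),onz(cb,(281,112),.132))
k=onz(cb,(117,185),.128); print("knob",k)
# knob top: dark blob
g=cv2.cvtColor(b,cv2.COLOR_BGR2GRAY)[140:215,85:165]; print(cv2.fitEllipse(max(cv2.findContours((g<28).astype(np.uint8)*255,0,2)[0],key=cv2.contourArea)))
```

```text
pan [ 0.65810042 -0.0824919   0.132     ] edges [ 0.6575662  -0.14206003  0.132     ] [ 0.65757704 -0.02292377  0.132     ] [ 0.60030116 -0.08251619  0.132     ] ring [ 0.65767834 -0.11855057  0.132     ] [ 0.65768496 -0.04643353  0.132     ] [ 0.62330118 -0.08250752  0.132     ]
knob [ 0.67484141 -0.20423779  0.128     ]
((36.85703659057617, 40.7419319152832), (44.41493225097656, 53.41022872924805), 84.4415054321289)
```

Emit:
jog_arm --deltas '[{"gripper": 0.6, "offset": [0.014, 0.001, 0.01], "rotation": [0, 0, 0]}, {"gripper": 0.6, "offset": [0.014, 0.001, 0.03], "rotation": [0, 0, 0]}, {"gripper": 0.6, "offset": [0, 0, 0.03], "rotation": [0, 0, 0]}, {"gripper": 0.6, "offset": [0, 0, 0.02], "rotation": [0, 0, 0]}, {"gripper": 0.6, "offset": [0, 0, 0.012], "rotation": [0, 0, 0]}, {"gripper": 0.6, "offset": [0, 0, 0.005], "rotation": [0, 0, 0]}, {"gripper": 0.6, "offset": [0, 0, 0], "rotation": [0, 0, 0]}, {"gripper": 0.6, "offset": [0, 0, 0], "rotation": [0, 0, 0]}]'

```text
clock: 21.55
position: [0.6614, -0.0817, 0.157]
ee_rot: [0.0, 1.0, -0.0, 0.001]
ft_force: [-0.2, 0.4, -1.5]
grip_width: 0.687
grasp_force: 27.6
```

```bash
python3 s.py
python3 - <<'E'
from h import *
b,cb=shot("side"); s,cs=shot("scene")
u=proj(cb,(.66,-.082,.14)).astype(int); v=proj(cs,(.66,-.082,.14)).astype(int)
f=lambda x,u:cv2.resize(x[u[1]-32:u[1]+32,u[0]-32:u[0]+32],(400,400),interpolation=2)
cv2.imwrite("pics/place.png",np.hstack([f(b,u),f(s,v)]))
E
```

```text
21.55 [ 0.6614 -0.0817  0.157 ] [[-1.0, 0.0, 0.003], [0.0, 1.0, -0.001], [-0.003, -0.001, -1.0]] [ 0.46  0.54 -0.58  1.42  0.3   1.26  1.43]
```

Emit:
jog_arm --deltas '[{"gripper": 0.6, "offset": [0, 0, 0.002], "rotation": [0, 0, 0]}, {"gripper": 0.6, "offset": [0, 0, 0.002], "rotation": [0, 0, 0]}, {"gripper": 0.6, "offset": [0, 0, 0.002], "rotation": [0, 0, 0]}, {"gripper": 0.6, "offset": [0, 0, 0], "rotation": [0, 0, 0]}, {"gripper": 0.6, "offset": [0, 0, 0], "rotation": [0, 0, 0]}]'

```text
clock: 22.15
position: [0.6611, -0.0819, 0.1499]
ee_rot: [0.0, 1.0, -0.0, 0.001]
ft_force: [1.0, -0.2, 1.5]
grip_width: 0.692
grasp_force: 27.8
```

Emit:
jog_arm --deltas '[{"gripper": 0.72, "offset": [0, 0, 0], "rotation": [0, 0, 0]}, {"gripper": 0.76, "offset": [0, 0, 0], "rotation": [0, 0, 0]}, {"gripper": 0.85, "offset": [0, 0, 0], "rotation": [0, 0, 0]}, {"gripper": 1, "offset": [0, 0, 0], "rotation": [0, 0, 0]}, {"gripper": 1, "offset": [0, 0, 0], "rotation": [0, 0, 0]}, {"gripper": 1, "offset": [0, 0, -0.01], "rotation": [0, 0, 0]}, {"gripper": 1, "offset": [0, 0, -0.02], "rotation": [0, 0, 0]}, {"gripper": 1, "offset": [0, 0, -0.03], "rotation": [0, 0, 0]}, {"gripper": 1, "offset": [0, 0, -0.04], "rotation": [0, 0, 0]}, {"gripper": 1, "offset": [-0.02, 0, -0.02], "rotation": [0, 0, 0]}, {"gripper": 1, "offset": [-0.03, 0, 0], "rotation": [0, 0, 0]}, {"gripper": 1, "offset": [-0.02, 0, 0], "rotation": [0, 0, 0]}, {"gripper": 1, "offset": [0, 0, 0], "rotation": [0, 0, 0]}, {"gripper": 1, "offset": [0, 0, 0], "rotation": [0, 0, 0]}, {"gripper": 1, "offset": [0, 0, 0], "rotation": [0, 0, 0]}]'

```text
clock: 23.65
position: [0.7303, -0.0819, 0.2704]
ee_rot: [0.0, 1.0, -0.0, 0.001]
ft_force: [-0.3, 0.8, 0.4]
grip_width: 1.002
grasp_force: 0.0
```

```bash
python3 s.py
python3 - <<'E'
from h import *
b,cb=shot("wrist"); cv2.imwrite("pics/w4.png",b)
print(proj(cb,(.6595,-.0825,.1525)),proj(cb,(.675,-.205,.128)))
E
```

```text
23.65 [ 0.7303 -0.0819  0.2704] [[-1.0, 0.001, 0.001], [0.001, 1.0, -0.001], [-0.001, -0.001, -1.0]] [ 0.36  0.63 -0.56  1.04  0.32  1.55  1.46]
[279.0536507  103.99456266] [112.29420884 127.74468536]
```

View pics/w4.png

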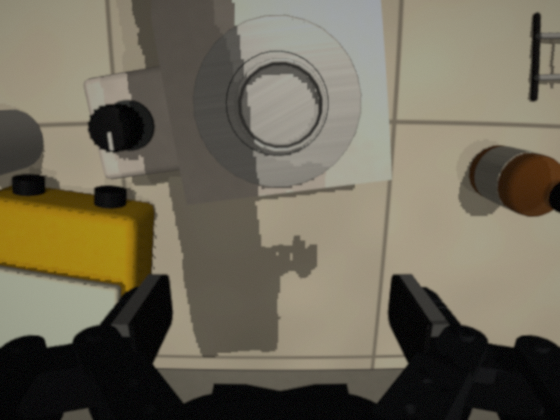

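The dish stands on the pan with its rim centre at (280,106) against an expected (279,104), so it is concentric with the ring. From here on I use numbers only. Next I move the camera over the dial.

Emit:
jog_arm --deltas '[{"gripper": 0.7, "offset": [0.04, 0, -0.01], "rotation": [0, 0, 0]}, {"gripper": 0.7, "offset": [0.04, 0, -0.01], "rotation": [0, 0, 0]}, {"gripper": 0.7, "offset": [0.04, 0, -0.01], "rotation": [0, 0, 0]}, {"gripper": 0.7, "offset": [0, 0, 0], "rotation": [0, 0, 0]}, {"gripper": 0.7, "offset": [0, 0, 0], "rotation": [0, 0, 0]}, {"gripper": 0.7, "offset": [0, 0, 0], "rotation": [0, 0, 0]}]'

```text
clock: 24.3
position: [0.611, -0.0821, 0.2997]
ee_rot: [0.001, 1.0, -0.0, 0.001]
ft_force: [0.7, 0.2, -0.2]
grip_width: 0.7
grasp_force: 0.0
```

```bash
cat > dial.py <<'E'
from h import *
b,cb=shot("wrist"); h=cv2.cvtColor(b,cv2.COLOR_BGR2HSV); cv2.imwrite("pics/d.png",b)
m=(cv2.inRange(h,(0,120,70),(8,255,255))|cv2.inRange(h,(172,120,70),(179,255,255))); m[330:]=0
for c in cv2.findContours(m,0,2)[0]:
    if cv2.contourArea(c)>10: print("red",cv2.contourArea(c),cv2.boundingRect(c),cv2.minEnclosingTriangle(c)[1].reshape(-1,2).round(1).tolist())
g=cv2.cvtColor(b,cv2.COLOR_BGR2GRAY); d=(g<50).astype(np.uint8)*255; d[330:]=0
for c in cv2.findContours(d,0,2)[0]:
    if cv2.contourArea(c)>60: x=cv2.minAreaRect(c); print("dark",cv2.contourArea(c),cv2.boundingRect(c),np.round(cv2.boxPoints(x)).tolist())
w=cv2.inRange(h,(0,0,150),(179,40,255)); w[330:]=0
for c in cv2.findContours(w,0,2)[0]:
    if cv2.contourArea(c)>3000: print("white",cv2.contourArea(c),cv2.boundingRect(c),cv2.fitEllipse(c))
E
python3 s.py; python3 dial.py
```

```text
24.3 [ 0.611  -0.0821  0.2997] [[-1.0, 0.001, 0.001], [0.001, 1.0, -0.001], [-0.001, -0.001, -1.0]] [ 0.53  0.35 -0.62  1.37  0.2   1.48  1.49]
red 43.0 (259, 128, 8, 10) [[267.5, 137.0], [261.29998779296875, 124.69999694824219], [258.20001220703125, 137.0]]
dark 203.0 (459, 321, 38, 9) [[459.0, 321.0], [496.0, 321.0], [496.0, 329.0], [459.0, 329.0]]
dark 218.5 (64, 321, 39, 9) [[64.0, 321.0], [102.0, 321.0], [102.0, 329.0], [64.0, 329.0]]
dark 439.5 (120, 277, 32, 23) [[115.0, 294.0], [122.0, 274.0], [152.0, 286.0], [144.0, 306.0]]
dark 2327.0 (353, 266, 83, 64) [[353.0, 266.0], [435.0, 266.0], [435.0, 329.0], [353.0, 329.0]]
dark 3088.0 (124, 266, 84, 64) [[124.0, 266.0], [207.0, 266.0], [207.0, 329.0], [124.0, 329.0]]
dark 700.5 (32, 264, 52, 25) [[32.0, 264.0], [83.0, 264.0], [83.0, 288.0], [32.0, 288.0]]
dark 1872.5 (466, 258, 72, 64) [[458.0, 277.0], [499.0, 249.0], [541.0, 312.0], [500.0, 340.0]]
dark 440.0 (248, 258, 65, 29) [[248.0, 258.0], [312.0, 258.0], [312.0, 286.0], [248.0, 286.0]]
dark 159.0 (446, 240, 29, 34) [[438.0, 265.0], [463.0, 232.0], [474.0, 240.0], [449.0, 273.0]]
dark 1654.0 (123, 227, 52, 50) [[116.0, 260.0], [151.0, 218.0], [181.0, 244.0], [145.0, 285.0]]
dark 323.5 (501, 127, 10, 73) [[500.0, 199.0], [505.0, 127.0], [511.0, 127.0], [506.0, 199.0]]
dark 254.5 (227, 53, 44, 63) [[219.0, 108.0], [265.0, 51.0], [274.0, 58.0], [228.0, 116.0]]
dark 123.5 (550, 0, 10, 22) [[550.0, 0.0], [559.0, 0.0], [559.0, 21.0], [550.0, 21.0]]
dark 430.5 (463, 0, 97, 73) [[462.0, 52.0], [473.0, -1.0], [570.0, 19.0], [559.0, 72.0]]
dark 236.0 (73, 0, 23, 21) [[72.0, 16.0], [88.0, -3.0], [100.0, 7.0], [85.0, 26.0]]
white 6420.0 (242, 14, 84, 122) ((281.3941955566406, 72.86962890625), (77.73764038085938, 120.06072235107422), 175.26414489746094)
white 10820.0 (258, 0, 114, 301) ((320.4394836425781, 150.9561767578125), (96.13095092773438, 276.857177734375), 176.72486877441406)
```

```bash
cat > ang.py <<'E'
import sys
from h import *
PAN=np.array([.6595,-.0825]); f=np.array([.99,.126]); f/=np.linalg.norm(f)
n=np.array([-np.sin(.436)*f[0],-np.sin(.436)*f[1],np.cos(.436)]); up=np.array([np.cos(.436)*f[0],np.cos(.436)*f[1],np.sin(.436)]); rt=np.cross(up,n)
def meas(P0):
    b,cb=shot("wrist"); h=cv2.cvtColor(b,cv2.COLOR_BGR2HSV); g=cv2.cvtColor(b,cv2.COLOR_BGR2GRAY)
    q=proj(cb,P0); yy,xx=np.mgrid[:420,:560]; near=np.hypot(xx-q[0],yy-q[1])<85
    r=(cv2.inRange(h,(0,110,60),(8,255,255))|cv2.inRange(h,(172,110,60),(179,255,255)))*near.astype(np.uint8); d=((g<60)&near).astype(np.uint8)*255
    def pl(m,big=True):
        k=max(cv2.findContours(m,0,1)[0],key=cv2.contourArea); f=np.zeros_like(m); cv2.drawContours(f,[k],-1,255,-1)
        v,u=np.nonzero(f); X=np.array([onplane(cb,p,P0,n)-P0 for p in zip(u,v)]); return np.c_[X@rt,X@up]*1e3
    return pl(r),pl(d)
if __name__=="__main__":
    P0=np.array([.505,-.098,.078])
    a,b=meas(P0)
    mu=b.mean(0); w=np.linalg.svd(b-mu,full_matrices=0)[2][0]; t=(b-mu)@w
    print("red centroid",a.mean(0).round(1),"r range",np.linalg.norm(a,axis=1).min().round(1),"needle ends",(mu+w*t.min()).round(1),(mu+w*t.max()).round(1),"len",np.ptp(t).round(1))
    for s in(t.min(),t.max()):
        tip=mu+w*s; C=mu+w*(s-np.sign(s)*50)
        rr=np.linalg.norm(a-C,axis=1); v=a.mean(0)-C; u=tip-C
        an=lambda v:np.arctan2(v[0],v[1])
        print("C",C.round(1),"red r",rr.min().round(1),rr.max().round(1),"needle cw",an(u).round(3),"zero cw",an(v).round(3),"diff",(an(u)-an(v)).round(3),"3D C",(P0+(C[0]*rt+C[1]*up)*1e-3).round(3))
E
python3 ang.py
```

```text
red centroid [ 7.1 66. ] r range 60.6 needle ends [ 41.2 -68.7] [ 74.5 -27.9] len 52.6
C [ 72.8 -29.9] red r 111.5 120.5 needle cw -2.458 zero cw -0.601 diff -1.857 3D C [ 0.487 -0.174  0.065]
C [ 42.9 -66.7] red r 131.8 141.2 needle cw 0.684 zero cw -0.264 diff 0.948 3D C [ 0.45  -0.148  0.05 ]
```

```bash
sed -i 's/P0=np.array(\[.*/_,cb0=shot("wrist"); P0=onz(cb0,eval(sys.argv[1]),.078) if len(sys.argv)>1 else np.load("P0.npy"); print(P0)/; s/<85/<80/' ang.py; python3 ang.py "(264,65)"
```

```text
[ 0.50682959 -0.09605536  0.078     ]
red centroid [ 8.8 63.7] r range 58.6 needle ends [ -4.6 -11.1] [37.9 42.7] len 68.6
C [26.4 28.1] red r 34.7 43.9 needle cw -2.475 zero cw -0.458 diff -2.017 3D C [ 0.535 -0.119  0.09 ]
C [6.9 3.5] red r 54.5 63.9 needle cw 0.667 zero cw 0.031 diff 0.636 3D C [ 0.511 -0.103  0.079]
```

Emit:
jog_arm --deltas '[{"gripper": 0.6, "offset": [-0.016, -0.0306, 0.01], "rotation": [0, 0, 0]}, {"gripper": 0.6, "offset": [-0.016, -0.0306, 0.02], "rotation": [0, 0, 0]}, {"gripper": 0.6, "offset": [-0.016, -0.0306, 0.03], "rotation": [0, 0, 0]}, {"gripper": 0.6, "offset": [-0.016, -0.0306, 0.03], "rotation": [0, 0, 0]}, {"gripper": 0.6, "offset": [0, 0, 0.03], "rotation": [0, 0, 0]}, {"gripper": 0.6, "offset": [0, 0, 0], "rotation": [0, 0, 0]}, {"gripper": 0.6, "offset": [0, 0, 0], "rotation": [0, 0, 0]}]'

```text
clock: 25.2
position: [0.675, -0.2032, 0.1799]
ee_rot: [-0.0, 1.0, 0.0, 0.0]
ft_force: [-0.2, 0.6, 0.7]
grip_width: 0.599
grasp_force: 0.0
```

Run:
```python
from plan import *
o=manip.get_obs(); p=o["position"]; print(o["clock"],p)
plan([((.675,-.2045,.119),down(90)),(None,down(30)),(None,down(-35))])
```

```text
25.2 [ 0.67497781 -0.20317001  0.1799308 ]
model err [-0.0006  0.0074  0.0031]
rot 1 rows of [0.03 0.01 0.04] err 0.0 0.0 [ 0.58  0.61 -0.54  1.27  0.3   1.34  1.63] maxdq/row 0.01
off 2 rows of [-0.     -0.0007  0.0305] err 0.0 0.0 [ 0.58  0.66 -0.52  1.33  0.33  1.24  1.61] maxdq/row 0.05
rot 9 rows of [0.   0.   6.67] err 0.0 0.0 [ 0.46  0.62 -0.34  1.34  0.2   1.22  0.63] maxdq/row 0.11
rot 10 rows of [0.  0.  6.5] err 0.0 0.0 [ 0.32  0.6  -0.13  1.35  0.08  1.2  -0.43] maxdq/row 0.11
```

Then lower, grip and check.

Emit:
jog_arm --deltas '[{"gripper": 0.6, "offset": [0, -0.0013, 0.025], "rotation": [0, 0, 0]}, {"gripper": 0.6, "offset": [0, 0, 0.02], "rotation": [0, 0, 0]}, {"gripper": 0.6, "offset": [0, 0, 0.014], "rotation": [0, 0, 0]}, {"gripper": 0.5, "offset": [0, 0, 0], "rotation": [0, 0, 0]}, {"gripper": 0.4, "offset": [0, 0, 0], "rotation": [0, 0, 0]}, {"gripper": 0.3, "offset": [0, 0, 0], "rotation": [0, 0, 0]}, {"gripper": 0.3, "offset": [0, 0, 0], "rotation": [0, 0, 0]}, {"gripper": 0.3, "offset": [0, 0, 0], "rotation": [0, 0, 0]}]' --newtons 40

```text
clock: 26.0
position: [0.675, -0.2081, 0.1226]
ee_rot: [0.001, 1.0, -0.002, 0.001]
ft_force: [-0.6, -5.8, -2.6]
grip_width: 0.384
grasp_force: 40.0
```

Emit:
jog_arm --deltas '[{"gripper": 0.3, "offset": [0, -0.003, 0], "rotation": [0, 0, 0]}, {"gripper": 0.3, "offset": [0, 0, 0], "rotation": [0, 0, 5]}, {"gripper": 0.3, "offset": [0, 0, 0], "rotation": [0, 0, 7]}, {"gripper": 0.3, "offset": [0, 0, 0], "rotation": [0, 0, 7]}, {"gripper": 0.3, "offset": [0, 0, 0], "rotation": [0, 0, 7]}, {"gripper": 0.3, "offset": [0, 0, 0], "rotation": [0, 0, 7]}, {"gripper": 0.3, "offset": [0, 0, 0], "rotation": [0, 0, 7]}, {"gripper": 0.3, "offset": [0, 0, 0], "rotation": [0, 0, 0]}]'

```text
clock: 26.8
position: [0.6752, -0.208, 0.1225]
ee_rot: [0.343, 0.939, -0.0, 0.001]
ft_force: [-4.9, 1.8, 4.9]
grip_width: 0.381
grasp_force: 40.9
```

Emit:
jog_arm --deltas '[{"gripper": 0.3, "offset": [0, 0, 0], "rotation": [0, 0, 6.7]}, {"gripper": 0.3, "offset": [0, 0, 0], "rotation": [0, 0, 6.7]}, {"gripper": 0.3, "offset": [0, 0, 0], "rotation": [0, 0, 6.7]}, {"gripper": 0.3, "offset": [0, 0, 0], "rotation": [0, 0, 6.7]}, {"gripper": 0.3, "offset": [0, 0, 0], "rotation": [0, 0, 6.7]}, {"gripper": 0.3, "offset": [0, 0, 0], "rotation": [0, 0, 6.7]}, {"gripper": 0.3, "offset": [0, 0, 0], "rotation": [0, 0, 6.7]}, {"gripper": 0.3, "offset": [0, 0, 0], "rotation": [0, 0, 6.7]}, {"gripper": 0.3, "offset": [0, 0, 0], "rotation": [0, 0, 6.7]}, {"gripper": 0.3, "offset": [0, 0, 0], "rotation": [0, 0, 6.7]}, {"gripper": 0.3, "offset": [0, 0, 0], "rotation": [0, 0, 6.7]}, {"gripper": 0.3, "offset": [0, 0, 0], "rotation": [0, 0, 6.7]}, {"gripper": 0.3, "offset": [0, 0, 0], "rotation": [0, 0, 0]}, {"gripper": 0.3, "offset": [0, 0, 0], "rotation": [0, 0, 0]}]'

```text
clock: 28.2
position: [0.6757, -0.2078, 0.1225]
ee_rot: [0.866, 0.5, 0.001, 0.001]
ft_force: [-2.8, 2.5, 6.0]
grip_width: 0.378
grasp_force: 41.1
```

```bash
python3 s.py
python3 - <<'E'
from h import *
import cv2
for n in("side","scene"):
    b,c=shot(n); h=cv2.cvtColor(b,cv2.COLOR_BGR2HSV); u=proj(c,(.511,-.103,.079)); m=cv2.inRange(h,(0,120,60),(8,255,255))|cv2.inRange(h,(172,120,60),(179,255,255))
    print(n,u,[(cv2.contourArea(k),cv2.boundingRect(k)) for k in cv2.findContours(m,0,2)[0] if np.hypot(*(k.mean((0,1))-u))<60])
E
```

```text
28.2 [ 0.6757 -0.2078  0.1225] [[0.501, 0.866, 0.003], [0.866, -0.501, -0.0], [0.001, 0.003, -1.0]] [ 0.33  0.59 -0.14  1.35  0.08  1.2  -0.34]
side [296.41240593 241.1745709 ] [(3.5, (320, 238, 5, 3))]
scene [242.70597989 208.92612168] []
```

Emit:
jog_arm --deltas '[{"gripper": 0.45, "offset": [0, 0, 0], "rotation": [0, 0, 0]}, {"gripper": 0.6, "offset": [0, 0, 0], "rotation": [0, 0, 0]}, {"gripper": 0.6, "offset": [0, 0, 0], "rotation": [0, 0, 0]}, {"gripper": 0.6, "offset": [0, 0, -0.025], "rotation": [0, 0, 0]}, {"gripper": 0.6, "offset": [0, 0, -0.04], "rotation": [0, 0, 0]}, {"gripper": 0.6, "offset": [0, 0, -0.045], "rotation": [0, 0, 0]}, {"gripper": 0.6, "offset": [0, 0, -0.045], "rotation": [0, 0, 0]}, {"gripper": 0.6, "offset": [0, 0, -0.025], "rotation": [0, 0, 0]}, {"gripper": 0.6, "offset": [-0.0153, -0.0325, 0], "rotation": [0, 0, 0]}, {"gripper": 0.6, "offset": [-0.0153, -0.0325, 0], "rotation": [0, 0, 0]}, {"gripper": 0.6, "offset": [-0.0153, -0.0325, 0], "rotation": [0, 0, 0]}, {"gripper": 0.6, "offset": [-0.0153, -0.0325, 0], "rotation": [0, 0, 0]}, {"gripper": 0.6, "offset": [-0.0153, -0.0325, 0], "rotation": [0, 0, 0]}, {"gripper": 0.6, "offset": [-0.0153, -0.0325, 0], "rotation": [0, 0, 0]}, {"gripper": 0.6, "offset": [0, 0, 0], "rotation": [0, 0, 0]}, {"gripper": 0.6, "offset": [0, 0, 0], "rotation": [0, 0, 0]}, {"gripper": 0.6, "offset": [0, 0, 0], "rotation": [0, 0, 0]}]'

```text
clock: 30.0
position: [0.4607, -0.1889, 0.3007]
ee_rot: [0.868, 0.497, 0.0, 0.001]
ft_force: [0.5, -0.3, 0.1]
grip_width: 0.604
grasp_force: 0.0
```

```bash
python3 s.py
python3 - <<'E'
from h import *
b,c=shot("wrist"); print(proj(c,(.511,-.103,.079)))
np.save("P0.npy",[.511,-.103,.079])
E
python3 ang.py; python3 dial.py | grep -v white
```

```text
30.0 [ 0.4607 -0.1889  0.3007] [[0.506, 0.863, 0.001], [0.863, -0.506, -0.001], [0.0, 0.002, -1.0]] [ 0.43  0.03 -0.14  1.69  0.    1.42 -0.24]
[279.03562797  71.10788144]
[ 0.511 -0.103  0.079]
red centroid [36.  47.5] r range 54.1 needle ends [-11.2 -15.2] [29.9 37.7] len 66.9
C [19.5 24.3] red r 23.0 31.8 needle cw -2.481 zero cw 0.618 diff -3.099 3D C [ 0.535 -0.12   0.089]
C [-0.8 -1.8] red r 56.1 64.8 needle cw 0.661 zero cw 0.641 diff 0.02 3D C [ 0.509 -0.102  0.078]
red 48.5 (339, 68, 11, 10) [[349.0, 67.0], [338.5, 72.19999694824219], [349.0, 77.5]]
dark 334.5 (77, 318, 44, 12) [[77.0, 318.0], [120.0, 318.0], [120.0, 329.0], [77.0, 329.0]]
dark 716.5 (533, 267, 27, 54) [[533.0, 267.0], [559.0, 267.0], [559.0, 320.0], [533.0, 320.0]]
dark 3346.0 (342, 265, 141, 65) [[342.0, 265.0], [482.0, 265.0], [482.0, 329.0], [342.0, 329.0]]
dark 3099.0 (123, 265, 127, 65) [[123.0, 265.0], [249.0, 265.0], [249.0, 329.0], [123.0, 329.0]]
dark 95.0 (296, 242, 20, 11) [[296.0, 251.0], [296.0, 241.0], [316.0, 242.0], [315.0, 252.0]]
dark 122.0 (0, 222, 21, 33) [[-3.0, 224.0], [1.0, 222.0], [23.0, 252.0], [19.0, 255.0]]
dark 419.0 (543, 150, 17, 41) [[543.0, 190.0], [543.0, 150.0], [559.0, 150.0], [559.0, 190.0]]
dark 309.5 (428, 103, 37, 35) [[425.0, 108.0], [438.0, 99.0], [466.0, 136.0], [453.0, 146.0]]
dark 609.5 (530, 77, 30, 36) [[527.0, 105.0], [544.0, 74.0], [568.0, 87.0], [551.0, 118.0]]
dark 183.5 (260, 66, 73, 12) [[260.0, 66.0], [332.0, 66.0], [332.0, 77.0], [260.0, 77.0]]
dark 2256.5 (472, 61, 66, 47) [[468.0, 67.0], [534.0, 56.0], [542.0, 99.0], [476.0, 110.0]]
dark 68.0 (537, 48, 23, 11) [[536.0, 52.0], [559.0, 48.0], [560.0, 54.0], [537.0, 58.0]]
```

Run:
```python
from ang import *
P0=np.array([.511,-.103,.079])
b,cb=shot("wrist"); print(manip.get_obs()["clock"]); g=cv2.cvtColor(b,cv2.COLOR_BGR2GRAY).astype(int)
h=cv2.cvtColor(b,cv2.COLOR_BGR2HSV); red=(cv2.inRange(h,(0,90,50),(10,255,255))|cv2.inRange(h,(170,90,50),(179,255,255)))>0
col=[]
for x in list(range(292,340,2)):
    s=g[60:86,x]; d=np.clip(np.median(s)-25-s,0,None); d[np.abs(np.arange(26)-12)>7]=0
    if d.sum()>15: col.append((x,60+(d*np.arange(26)).sum()/d.sum()))
print(np.round(col,1).tolist())
c=np.array(col); k=np.polyfit(c[:,0],c[:,1],1)
v,u=np.nonzero(red[55:95,330:360]); u=u+330;v=v+55; print("red centroid",u.mean(),v.mean(),"min u",u.min(),v[u==u.min()],"line there",np.polyval(k,u.mean()))
X=lambda p:onplane(cb,p,P0,n); A=X((u.mean(),v.mean())); B=X((u.mean(),np.polyval(k,u.mean()))); print("lateral mm",np.linalg.norm(A-B)*1e3)
```

```text
30.25
[[292.0, 71.8], [294.0, 72.0], [296.0, 72.0], [298.0, 72.1], [300.0, 72.1], [302.0, 72.1], [304.0, 72.2], [306.0, 72.3], [308.0, 72.4], [310.0, 72.4], [312.0, 72.4], [314.0, 72.5], [316.0, 72.7], [318.0, 72.6], [320.0, 72.7], [322.0, 72.8], [324.0, 73.0], [326.0, 73.0], [328.0, 73.1], [330.0, 73.3], [332.0, 73.3], [334.0, 73.2], [338.0, 71.7]]
red centroid 345.76190476190476 72.27380952380952 min u 339 [71 72 73] line there 73.31981082210726
lateral mm 0.8701843330056329
```

The zero mark lies about 0.9 mm from the needle line, inside the 3 mm limit, and the robot is clear of everything.

```bash
python3 -c "
from workcell import workorder; print(workorder.hand_in())"
```

```text
the job is handed in; nothing more can be done
None
```

I handed the job in at about 30 s of the 72 s limit: the dish was laid on the mat and let go, then set within about 2 mm of the pan's centre, and the tare knob was turned until the zero mark stood about 0.9 mm from the needle by my measurement; the hand-in gave no verdict.

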